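Pack the model-building kit case

ROBOT

A 7-joint arm with a two-finger parallel gripper is mounted at the origin on the work surface. World frame = base frame: x ahead of the robot, y to its left, z up, the work surface at z = 0. Lengths are in m, angles in degrees, forces in N, time in s.
With the tool pointing down it reaches from about 0.425 to 0.875 m from the base axis. Payload 4.7 kg.
Tool frame: the origin (TCP) lies at the very end of the fingers, on their centre line; the grasp point (between the pads) lies env.tcp_to_grasp behind it (env.tcp_to_grasp is the distance from the TCP to the grasp point, in m); z points along the fingers, x is the direction in which the jaws open and shut, and the axes are right-handed (so a half turn about z gives the same grasp; the last joint's range is limited). The gripper opens to 87 mm and grips with 3 to 60 N. Pads are 19 mm wide; open, the fingers measure 117 mm over their backs; the gripper's body (75 mm by 190 mm) begins 51 mm behind the grasp point.
Start: joints at [-62.332, 18.392, -4.016, 83.108, 1.295, 78.541, -3.26], TCP at [0.294, 0.58, 0.223] pointing down, gripper open.
Joint ranges: [-163.93, 163.93], [-17.29, 119.83], [-79.2, 71.16], [3.27, 140.29], [-89.18, 269.18], [5.43, 117.66], [-154.24, 154.24]. Speed limits (degrees/s): [147.25, 147.25, 180, 180, 180, 180, 180].

INTERFACE

Orientations are given as [roll, pitch, yaw] about the fixed x, y, z axes, in that order (R = Rz(yaw) Ry(pitch) Rx(roll)).
In Python, from cell import env gives the robot as it stands. The module is installed in compiled form; this text tells all that it offers.
- The arm moves only by the tool send_rows, never from a script. Its argument "steps" is a list of rows, each a list of 3 entries, a list of its own where there are three numbers: the shift along the tool's x, y, z in m, then the turn, a rotation vector about the tool's x, y, z in rad, then the finger opening in m, from 0 to 0.087. A call has exactly 5 rows; each row is the pose to reach, as a shift and turn from the pose commanded when the call began, along the tool's axes at that moment; what a row does not reach only later rows make up. A row lasts 1/12 s, in which the tool goes at most 41.7 mm and 7.16 degrees, less where a joint would pass 70% of its speed; a pose out of reach is approached as far as the arm can. A call with a gripper value outside its range is refused whole. The fingers move at their own pace and stop on an object; "grip_force" is the grip in N (left out, the last holds). Time passes only in rows, so rows that repeat a pose let the fingers close, or fill a call up. It gives the time, the measured TCP pose, the force and the opening at its end, in the units of the state.
- env.get_obs(): the state, without advancing time (a new reading comes with each control period).
- env.read_camera(name): name is "scene" or "side" or "wrist"; returns a dict with "pixels" (480x640x3 uint8, red, green, blue), "fx", "fy", "cx", "cy" (pixels), "position" and "rotation" of the camera in the world. Camera axes: x right, y up, looking along -z (the intrinsics and any distortion apply to the point x, -y, -z); pixel columns grow to the right and rows downward; lengths in m; the calibration is good to about 2 mm. A picture is of the moment at which its call begins. There is no depth.
- env.sign_off(): hands the job in, once; it reports no verdict.
The state is a dict: "time_s": time; "qpos": joint angles; "joint_velocities": joint speeds; "effort": joint torques, N m; "tool_pos": TCP position; "tool_rot": TCP orientation; "force": force on the tool from outside, world axes, zero at the start; "wrist_torque": the same for the moment, N m; "grip_width": finger opening in m.
Only numpy, scipy, OpenCV 4.12 (cv2) and the standard library are available. Lean on these libraries where they do the work, as an engineer would, in place of code of your own. Each camera call takes 0.05 s, during which the arm holds its last target.

TASK

Pack this group's kit: open the green lid of the grey case right back until it rests on its stop and leave it open, then put every loose white plaster block lying on the table on the robot's right of the case into it. Also lift off its hook the scraper whose handle has the same colour as the roof of the model tower standing on the brown cardboard, and lay it in the case too, with nothing sticking up above the rim. Leave the other scraper hanging on its hook, and do not disturb the two model towers or the white filler tub.

Things in the scene. Friction and masses are not known exactly. Their poses are not given: they have to be found in the camera images.
- case: grey open-topped case, fixed, 200 (x) x 360 (y) x 80 high, walls and floor 5 thick; origin at the centre of its underside, x towards the hinge side (away from the robot)
- lid (a joint): green lid, 8 thick, 200 x 360, hinged along the case's far (+x) top rim; 0 shut, grows as it opens, stop at 1.9 rad (leaning back beyond upright). Stiff hinge: it stays where it is left and takes about 5 N at the front edge. May start a little ajar
- lid_handle (a point): grip point on the black knob on the lid's outer face, 35 above that face, 30 from the front edge, middle of the lid's width; moves with the lid. The knob is taken from above when the lid is shut
- lid_hinge (a point): middle of the hinge line (far rim of the case, 80 above the table)
- stand: wooden tool stand, fixed: base 80 x 200 x 12, post 30 wide and crossbar 20 x 190 behind the hooks, top at 245; origin on the table under its middle. Two steel hooks 8 thick run level towards its -x from the crossbar, 130 apart, and end in a tip that slopes up 12 more, 23 beyond the hook point
- hook0 (a point): hook point on top of the right-hand hook (stand y = -65), 244 above the table, where a scraper's hole rests
- hook1 (a point): the same on the left-hand hook (stand y = +65)
- scraper_blue: flat scraper, 137 long, 90 g: steel blade 80 wide, 50 long, 4 thick; blue handle 34 wide (y), 14 thick (x). Origin: middle of the blade edge; z runs to the handle end. Hang hole through the handle along x: 18 wide, z = 85 to 125 (side bars 8, top bar 12 thick). Starts hung blade down on one of the two hooks, its x along the hook
- scraper_blue_hole (a point): centre of the blue scraper's hang hole (z = 105 on the scraper)
- scraper_blue_end (a point): handle end of the blue scraper (z = 137)
- scraper_orange: flat scraper, 137 long, 90 g: steel blade 80 wide, 50 long, 4 thick; orange handle 34 wide (y), 14 thick (x). Origin: middle of the blade edge; z runs to the handle end. Hang hole through the handle along x: 18 wide, z = 85 to 125 (side bars 8, top bar 12 thick). Starts hung blade down on one of the two hooks, its x along the hook
- scraper_orange_hole (a point): centre of the orange scraper's hang hole (z = 105)
- scraper_orange_end (a point): handle end of the orange scraper (z = 137)
- block0: loose white plaster block with three merlons on top (castle wall), 70 (x) x 32 (y) x 34 (z) mm, about 90 g; origin at its centre, flat on the table at the start, right of the case; may be absent
- block1: loose white plaster block with three merlons on top (castle wall), 70 (x) x 32 (y) x 34 (z) mm, about 90 g; origin at its centre, flat on the table at the start, right of the case; may be absent
- block2: loose white plaster block with three merlons on top (castle wall), 70 (x) x 32 (y) x 34 (z) mm, about 90 g; origin at its centre, flat on the table at the start, right of the case; may be absent
- block3: loose white plaster block, plain, 70 (x) x 32 (y) x 34 (z) mm, about 90 g; origin at its centre, flat on the table at the start, right of the case; may be absent
- block4: loose white plaster block, plain, 70 (x) x 32 (y) x 34 (z) mm, about 90 g; origin at its centre, flat on the table at the start, right of the case; may be absent
- card: brown cardboard sheet 110 x 110 x 4, fixed: the work board whose model tower tells the group's colour
- mat: white sheet 110 x 110 x 4, fixed: where the other group's model stands
- model_blue: finished white model tower with a blue conical roof, square foot 80 x 80, 80 tall, origin centre of underside; stands on the card or the white sheet; leave alone
- model_orange: the same with an orange roof; leave alone
- tub: white round filler tub, 90 across, 110 tall, origin centre of underside; leave alone
Things that resemble listed ones, but are neither listed nor needed, are in the scene too. Leave any orange or turquoise look-alike of the block1 alone.

How it is judged:
By the outcome, as a careful person would: the job done as asked, in the order asked, and still so for the second after the job is handed in, with the robot touching nothing.
Of block0, block1, block2, block3, block4 only 3 to 5 are there at a start; the rules pass over those that are not, and their reading is None.
At some moment in a run one of block0, block1, block2, block3, block4 may be knocked a few centimetres aside while the robot is not near it.
Once in a run the grip may slacken for a moment while it holds something.
It also fails if it takes over 210 s, if anything falls off the work surface, if the arm or the gripper's body presses on something with over 40 N, if the wrist force passes 120 N, or if a joint passes its speed limit or range.

## Working session

There is one attempt and no reset: what is moved stays moved. The work goes in short steps, Python scripts to look and compute and a tool call to move; the robot and the scene stay as the last step left them, time stands still between calls to the robot, and variables do not carry over. Pictures are saved under pics/ and viewed, and the job is handed in when it is done.

Besides the shell and the picture viewer there is one more tool, called after "Emit:" as name(argument=value, ...), one argument or row to a line, values as JSON. send_rows: Moves the arm, as the interface text tells. Its arguments: {"type":"object","properties":{"steps":{"type":"array"},"grip_force":{"type":"number"}},"required":["steps"]}

```bash
mkdir -p pics; ls
python3 - <<'E'
from cell import env
import cv2
o=env.get_obs()
print({k:o[k] for k in('time_s','tool_pos','tool_rot','grip_width','force')},env.tcp_to_grasp)
for n in('scene','side','wrist'):
    c=env.read_camera(n);print(n,c['fx'],c['fy'],c['cx'],c['cy'],c['position'],c['rotation'],[k for k in c])
    cv2.imwrite(f'pics/a_{n}.png',c['pixels'][:,:,::-1])
E
```

```text
pics
{'time_s': 0.0, 'tool_pos': array([0.29347121, 0.57936266, 0.22144387]), 'tool_rot': array([1.79993700e+02, 1.09646021e-01, 6.31430441e+01]), 'grip_width': 0.08673591273712399, 'force': array([ 0.47238961, -0.164618  ,  0.40385817])} 0.0187
scene 555.8031848042867 555.8031848042867 323.7685075061486 227.5403539057306 [ 0.95388466 -0.53649564  1.19563724] [ 3.34005710e+01 -1.09032974e-02  3.85887531e+01] ['pixels', 'fx', 'fy', 'cx', 'cy', 'position', 'rotation']
side 577.8893699639609 577.8893699639609 324.68583570406065 242.54192441398257 [-0.11483692  0.73580723  1.24819284] [ 4.17369953e+01 -6.96478388e-02 -1.40196084e+02] ['pixels', 'fx', 'fy', 'cx', 'cy', 'position', 'rotation']
wrist 342.17421671147866 342.17421671147866 319.6988865908022 236.74404974968104 [0.23165977 0.61032644 0.38470339] [-14.52106564   0.12213098  63.1854723 ] ['pixels', 'fx', 'fy', 'cx', 'cy', 'position', 'rotation']
```

View pics/a_scene.png

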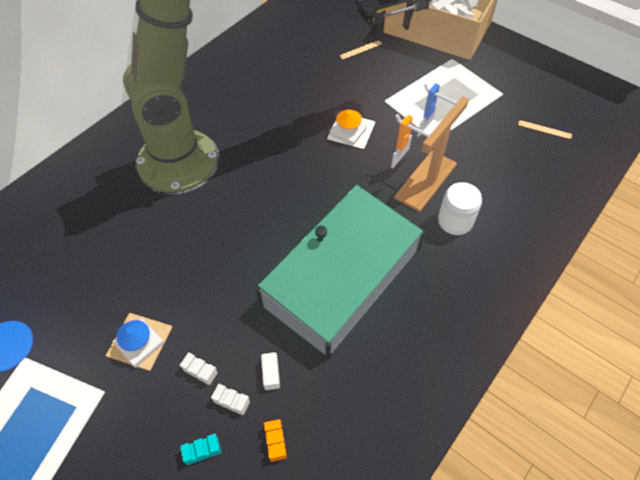

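View pics/a_side.png

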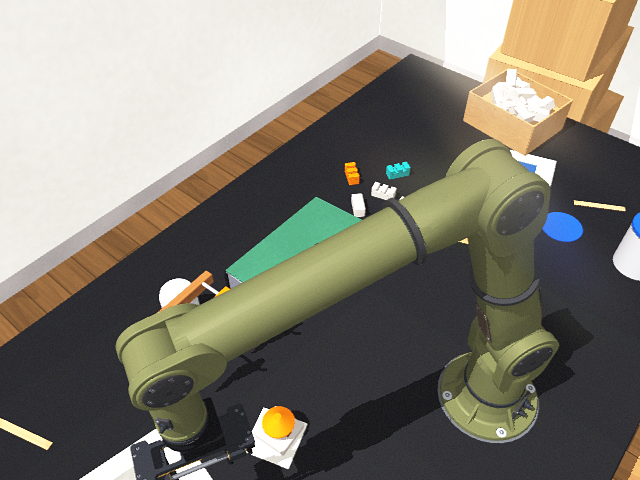

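View pics/a_wrist.png

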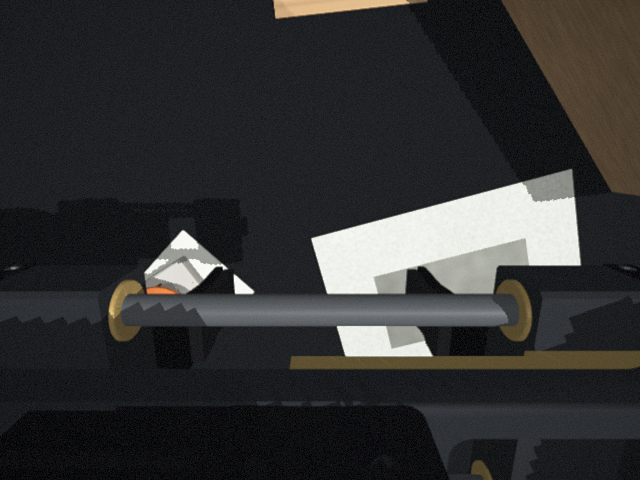

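```bash
cat > h.py <<'E'
import numpy as np,cv2
from scipy.spatial.transform import Rotation as R
from cell import env
def cam(n):
    c=env.read_camera(n);c['R']=R.from_euler('xyz',c['rotation'],degrees=True).as_matrix();return c
def proj(c,P):
    p=(np.atleast_2d(P)-c['position'])@c['R']
    return np.c_[c['cx']+c['fx']*p[:,0]/-p[:,2], c['cy']+c['fy']*-p[:,1]/-p[:,2]]
def plane(c,uv,z):
    uv=np.atleast_2d(np.asarray(uv,float))
    d=np.c_[(uv[:,0]-c['cx'])/c['fx'],-(uv[:,1]-c['cy'])/c['fy'],-np.ones(len(uv))]@c['R'].T
    return c['position']+d*((z-c['position'][2])/d[:,2])[:,None]
def save(c,name,box=None,s=1):
    im=c['pixels'][:,:,::-1]
    if box: x0,y0,x1,y1=box; im=im[y0:y1,x0:x1]
    if s!=1: im=cv2.resize(im,None,fx=s,fy=s,interpolation=cv2.INTER_CUBIC)
    cv2.imwrite('pics/'+name+'.png',im)
def st():
    o=env.get_obs();print('t%.2f'%o['time_s'],np.round(o['tool_pos'],4),np.round(o['tool_rot'],2),'w%.4f'%o['grip_width'],'F',np.round(o['force'],1),'q',np.round(o['qpos'],0));return o
def go(pos,rpy):
    o=env.get_obs();M=R.from_euler('xyz',o['tool_rot'],degrees=True)
    d=M.inv().apply(np.array(pos)-o['tool_pos']); r=(M.inv()*R.from_euler('xyz',rpy,degrees=True)).as_rotvec()
    n=max(np.linalg.norm(d)/.0417,np.degrees(np.linalg.norm(r))/7.16)
    print('go shift',np.round(d,4),'rot',np.round(r,4),'rows>=%.1f'%n)
E
python3 - <<'E'
from h import *
c=cam('scene')
save(c,'b1',(90,300,310,470),3.6)
save(c,'b2',(250,170,490,360),3.3)
save(c,'b3',(320,60,500,240),3.3)
print(c['rotation'])
for n,p in dict(o=(320,232),blk0=(198,368),blk1=(231,399),blk2=(270,371),card=(139,340)).items(): print(n,plane(c,p,.0)[0].round(3))
E
```

```text
[ 3.34005710e+01 -1.09032974e-02  3.85887531e+01]
o [0.463 0.063 0.   ]
blk0 [ 0.477 -0.384  0.   ]
blk1 [ 0.581 -0.388  0.   ]
blk2 [ 0.606 -0.29   0.   ]
card [ 0.325 -0.421  0.   ]
```

View pics/b1.png

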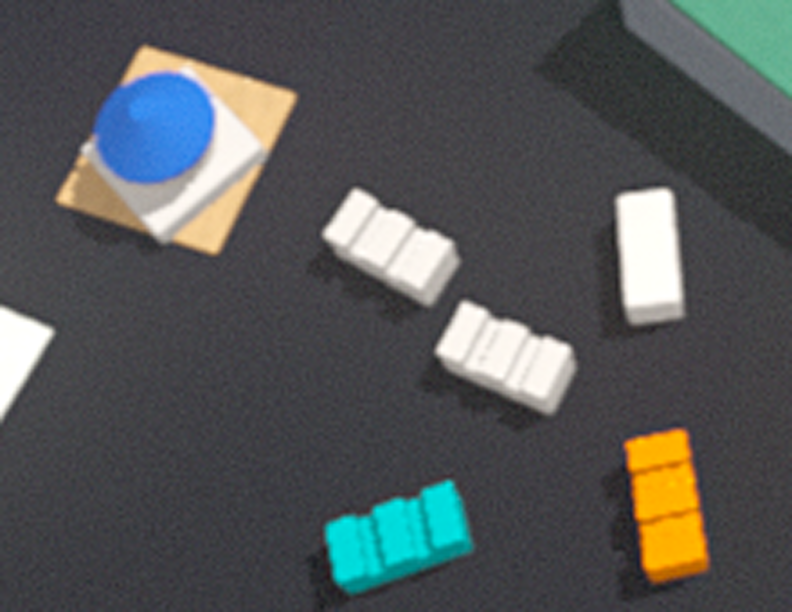

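View pics/b2.png

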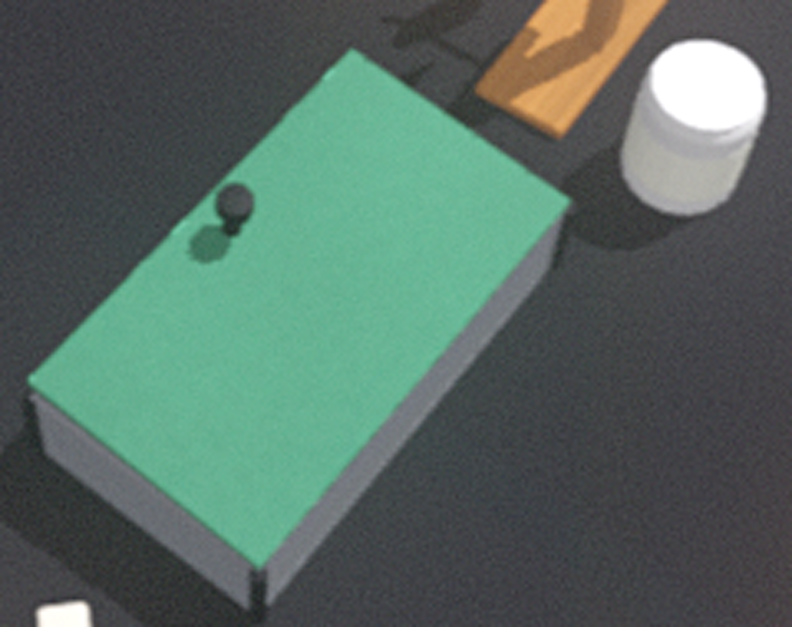

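View pics/b3.png

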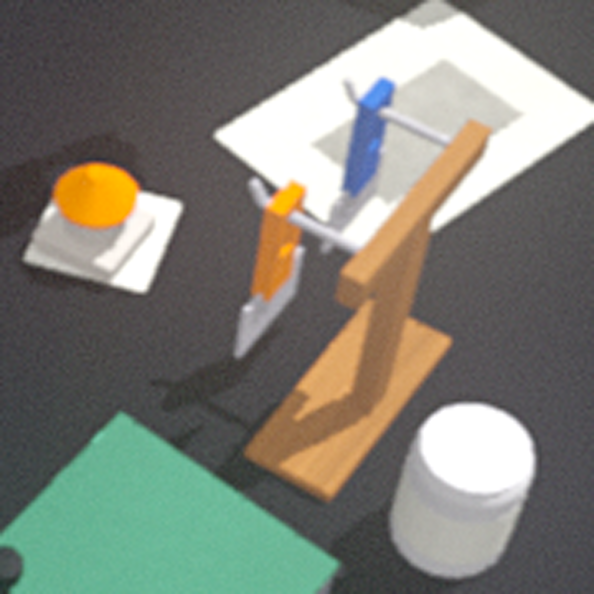

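```bash
cat >> h.py <<'E'
from scipy.optimize import minimize,least_squares
def boxpts(x,y,yaw,L=.07,W=.032,H=.034,z0=0):
    c,s=np.cos(yaw),np.sin(yaw)
    return np.array([[x+c*a*L/2-s*b*W/2,y+s*a*L/2+c*b*W/2,z] for a in(-1,1) for b in(-1,1) for z in(z0,z0+H)])
def fitblk(c,uv,z0=0,thr=120,r=32):
    """white blob round uv -> x,y,yaw by hull overlap"""
    im=c['pixels'].astype(int);x0,y0=int(uv[0])-r,int(uv[1])-r
    sub=im[y0:y0+2*r,x0:x0+2*r];m=((sub.min(2)>thr)&(sub.max(2)-sub.min(2)<45)).astype(np.uint8)
    n,l,s,ce=cv2.connectedComponentsWithStats(m)
    k=min(range(1,n),key=lambda i:np.hypot(*(ce[i]-r))+(1e3 if s[i,4]<60 else 0))
    S=6;pts=np.argwhere(l==k)[:,::-1]
    h=cv2.convexHull(pts.astype(np.int32))
    M=np.zeros((2*r*S,2*r*S),np.uint8)
    big=cv2.resize((l==k).astype(np.float32),None,fx=S,fy=S,interpolation=cv2.INTER_LINEAR)>.5
    hh=cv2.convexHull(np.argwhere(big)[:,::-1].astype(np.int32));cv2.fillPoly(M,[hh],1)
    def cost(p):
        q=proj(c,boxpts(*p,z0=z0));q=((q-[x0,y0]+.5)*S)
        N=np.zeros_like(M);cv2.fillPoly(N,[cv2.convexHull(np.round(q).astype(np.int32))],1)
        return (M!=N).sum()/S/S
    ctr=plane(c,ce[k]+[x0,y0],z0+.02)[0]
    best=None
    for a in np.radians(np.arange(0,180,15)):
        rr=minimize(cost,[ctr[0],ctr[1],a],method='Nelder-Mead',options=dict(initial_simplex=np.array([[ctr[0],ctr[1],a],[ctr[0]+.008,ctr[1],a],[ctr[0],ctr[1]+.008,a],[ctr[0],ctr[1],a+.2]]),xatol=1e-4,fatol=.2))
        if best is None or rr.fun<best.fun:best=rr
    p=best.x;print('blk',p[:2].round(4),'yaw %.1f'%(np.degrees(p[2])%180),'cost %.1f of %d'%(best.fun,s[k,4]));return p
E
python3 - <<'E'
from h import *
c=cam('scene')
for p in((198,368),(231,399),(270,371)):fitblk(c,p)
uv=np.array([(352,50),(570,203),(262,567),(32,381)])/3.3+[250,170]
kn=np.array([321.2,230.6])
def lid(p):
    x,y,a,t=p;ca,sa=np.cos(a),np.sin(a)
    pts=[]
    # lid frame: hinge at (.1,0,.08); lid extends -x'
    for u,v,w in((.2,.18,.008),(0,.18,.008),(0,-.18,.008),(.2,-.18,.008),(.17,0,.043)):
        lx=.1-u*np.cos(t)+w*np.sin(t); lz=.08+u*np.sin(t)+w*np.cos(t)
        pts.append([x+ca*lx-sa*v,y+sa*lx+ca*v,lz])
    return np.array(pts)
f=lambda p:(proj(c,lid(p))-np.r_[uv,[kn]]).ravel()
r=least_squares(f,[.6,0,0,0.05]);print(r.x,np.degrees(r.x[2:]),r.fun.round(1));print(lid(r.x).round(4))
E
```

```text
blk [ 0.4843 -0.385 ] yaw 10.8 cost 54.5 of 663
blk [ 0.5846 -0.3899] yaw 16.4 cost 57.6 of 701
blk [ 0.61   -0.2919] yaw 134.4 cost 60.3 of 613
[ 0.58752509 -0.0029417  -0.00516919  0.07709212] [-0.29617281  4.41705339] [ 0.3 -0.5  0.9 -1.2 -0.1  0.2 -1.2 -0.   0.2  1.2]
[[ 0.4897  0.1776  0.1034]
 [ 0.6891  0.1765  0.088 ]
 [ 0.6872 -0.1835  0.088 ]
 [ 0.4878 -0.1824  0.1034]
 [ 0.5213 -0.0026  0.136 ]]
```

Run:
```python
from h import *
c=cam('scene')
save(c,'c1',(380,70,490,160),7)
g=lambda p:np.array(p)/3.3+[320,60]
print('ends blue/orange',plane(c,g([(378,88),(290,190)]),.256).round(4))
print('bar',plane(c,g([(470,121),(491,129),(341,270),(363,283)]),.245).round(4))
print('hooktips',plane(c,g([(350,85),(255,183)]),.254).round(4))
print('base',plane(c,g([(395,320),(451,340),(331,499),(246,455)]),.012).round(4))
print('tub',plane(c,(461,197),.11).round(3),'orange model',plane(c,g((95,205)),.05).round(3),plane(c,g([(183,205),(145,292),(25,258)]),.004).round(3))
```

```text
ends blue/orange [[0.5222 0.4367 0.256 ]
 [0.5293 0.3099 0.256 ]]
bar [[0.5887 0.4606 0.245 ]
 [0.605  0.463  0.245 ]
 [0.5945 0.2783 0.245 ]
 [0.6128 0.2777 0.245 ]]
hooktips [[0.5034 0.4285 0.254 ]
 [0.5052 0.3019 0.254 ]]
base [[0.5727 0.459  0.012 ]
 [0.621  0.4696 0.012 ]
 [0.6318 0.2701 0.012 ]
 [0.5549 0.2639 0.012 ]]
tub [[0.713 0.3   0.11 ]] orange model [[0.316 0.377 0.05 ]] [[0.351 0.462 0.004]
 [0.386 0.359 0.004]
 [0.281 0.325 0.004]]
```

View pics/c1.png

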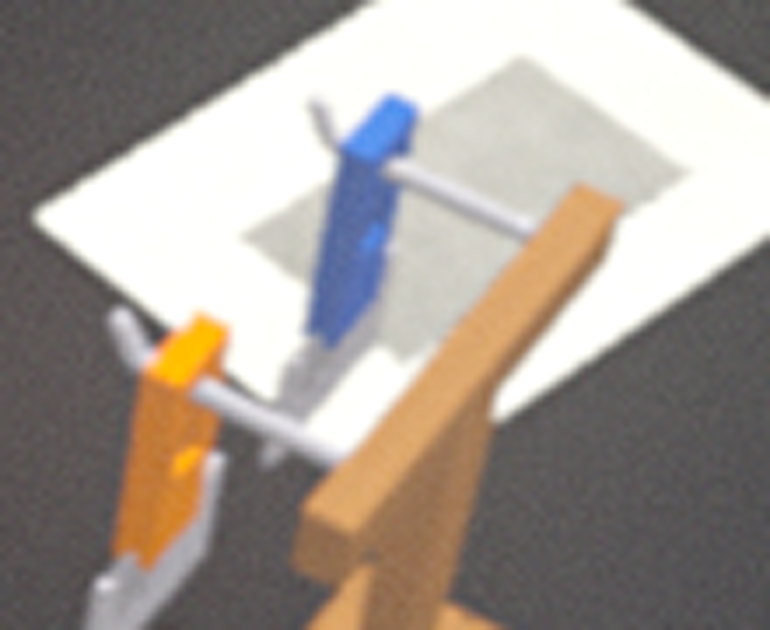

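Run:
```python
from h import *
o=st();go([.294,.58,.37],[180,0,90])
```

```text
t0.30 [0.2936 0.5797 0.2222] [1.800e+02 4.000e-02 6.314e+01] w0.0869 F [-0.4 -1.   0. ] q [-62.  18.  -4.  83.   1.  79.  -3.]
go shift [ 0.0004  0.0002 -0.1478] rot [-1.000e-04  7.000e-04 -4.688e-01] rows>=3.8
```

Emit:
send_rows(
  steps=[
    [[0,0,-0.037],[0,0,-0.117],0.087],
    [[0,0,-0.074],[0,0,-0.234],0.087],
    [[0,0,-0.111],[0,0,-0.351],0.087],
    [[0,0,-0.148],[0,0,-0.469],0.087],
    [[0,0,-0.148],[0,0,-0.469],0.087],
  ],
)

```text
time_s: 0.72
tool_pos: [0.2946, 0.5819, 0.3798]
tool_rot: [179.7, -0.7, 90.3]
force: [0.5, 0.5, 0.9]
grip_width: 0.0867
```

Emit:
send_rows(
  steps=[
    [[-0.038,0.015,0],[0,0,0],0.087],
    [[-0.076,0.03,0],[0,0,0],0.087],
    [[-0.114,0.045,0],[0,0,0],0.087],
    [[-0.152,0.06,0],[0,0,0],0.087],
    [[-0.19,0.075,0],[0,0,0],0.087],
  ],
)

```text
time_s: 1.13
tool_pos: [0.3691, 0.3879, 0.3704]
tool_rot: [180.0, -0.0, 90.0]
force: [1.5, 0.8, 0.7]
grip_width: 0.0869
```

Emit:
send_rows(
  steps=[
    [[-0.038,0.015,0],[0,0,0],0.087],
    [[-0.076,0.03,0],[0,0,0],0.087],
    [[-0.114,0.045,0],[0,0,0],0.087],
    [[-0.152,0.06,0],[0,0,0],0.087],
    [[-0.19,0.075,0],[0,0,0],0.087],
  ],
)

```text
time_s: 1.55
tool_pos: [0.4441, 0.1978, 0.3706]
tool_rot: [180.0, -0.0, 90.0]
force: [0.8, 0.3, -0.1]
grip_width: 0.0869
```

Emit:
send_rows(
  steps=[
    [[-0.038,0.015,0.02],[0,0,0],0.087],
    [[-0.076,0.03,0.05],[0,0,0],0.087],
    [[-0.114,0.045,0.08],[0,0,0],0.087],
    [[-0.152,0.06,0.11],[0,0,0],0.087],
    [[-0.19,0.075,0.13],[0,0,0],0.087],
  ],
)

```text
time_s: 1.97
tool_pos: [0.5076, 0.0363, 0.2563]
tool_rot: [-180.0, -0.0, 90.0]
force: [0.4, 0.4, -0.4]
grip_width: 0.0871
```

Run:
```python
from h import *
o=st();go([.521,-.003,.121],[180,0,90])
c=cam('wrist');save(c,'d_w');c=cam('side');save(c,'d_s')
print(proj(c,[.5213,-.003,.136]))
```

```text
t1.97 [0.5076 0.0363 0.2563] [-1.7999e+02 -4.0000e-02  9.0020e+01] w0.0871 F [ 0.4  0.4 -0.4] q [-28.  -0.  21. 101.   0.  80.  83.]
go shift [-0.0394  0.0134  0.1352] rot [-0.0001 -0.0007  0.0003] rows>=3.4
[[318.00325942 247.61183712]]
```

View pics/d_w.png

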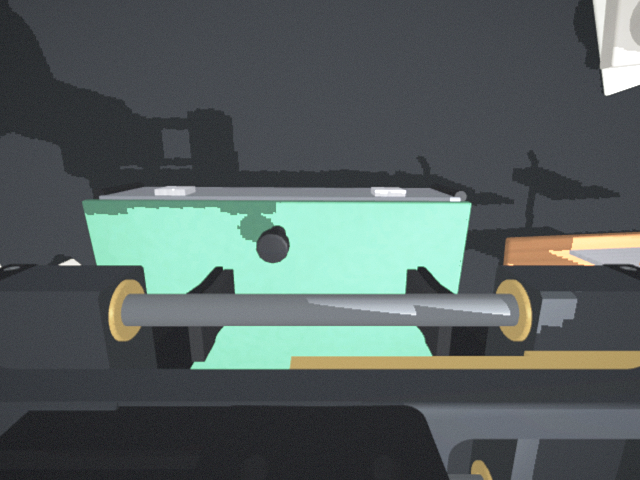

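View pics/d_s.png

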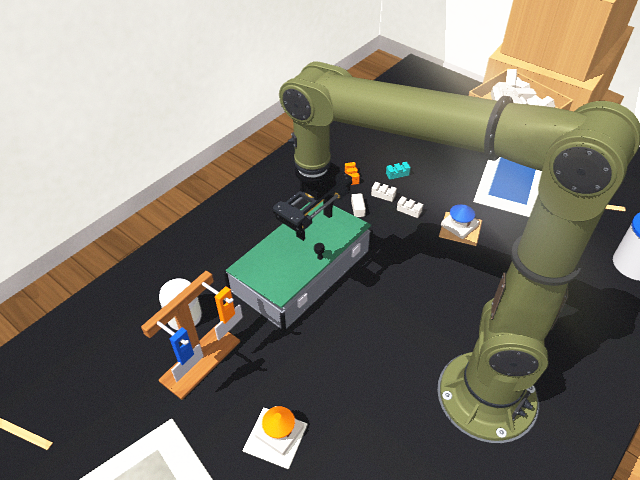

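Run:
```python
from h import *
o=st();go([.521,-.003,.119],[180,0,90])
```

```text
t2.07 [0.507  0.03   0.2541] [-179.71    0.25   89.38] w0.0874 F [-0.4 -0.5  0.1] q [-28.  -0.  21. 101.   0.  80.  83.]
go shift [-0.0323  0.0151  0.1352] rot [-0.0052  0.0043 -0.0108] rows>=3.4
```

Emit:
send_rows(
  steps=[
    [[-0.032,0.014,0.01],[0,0,0],0.087],
    [[-0.032,0.014,0.045],[0,0,0],0.087],
    [[-0.032,0.014,0.08],[0,0,0],0.087],
    [[-0.032,0.014,0.115],[0,0,0],0.087],
    [[-0.032,0.014,0.134],[0,0,0],0.087],
  ],
)

```text
time_s: 2.48
tool_pos: [0.5197, 0.006, 0.1203]
tool_rot: [-179.8, 0.0, 90.0]
force: [-0.1, 0.3, 0.0]
grip_width: 0.087
```

Run:
```python
from h import *
c=cam('side');save(c,'e_s',(230,160,390,320),4);c=cam('scene');save(c,'e_c',(250,150,420,300),4)
o=st();go([.521,-.003,.119],[180,0,90])
```

```text
t2.58 [0.5189 0.006  0.1204] [-1.7959e+02  5.0000e-02  9.0020e+01] w0.0871 F [-0.2 -0.2 -0.1] q [-25.   7.  23. 109.  -3.  64.  89.]
go shift [-0.009   0.0021  0.0014] rot [-0.0072  0.0009  0.0003] rows>=0.2
```

View pics/e_s.png

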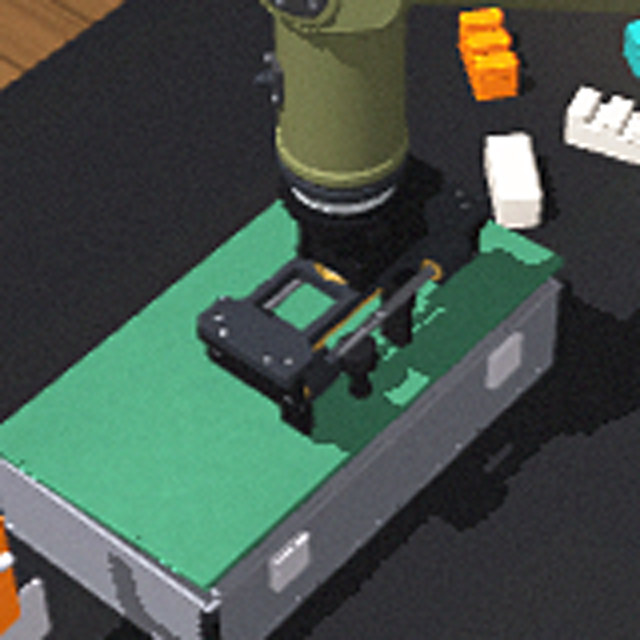

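View pics/e_c.png

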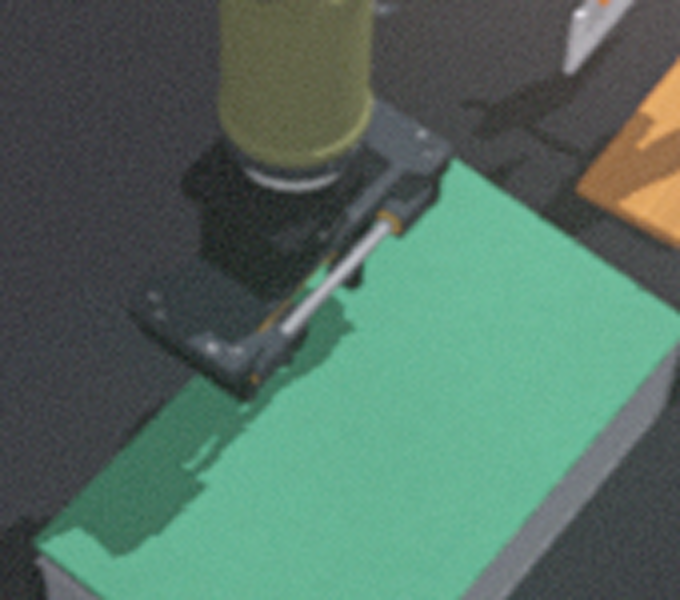

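Emit:
send_rows(
  steps=[
    [[-0.009,0.002,0.001],[0,0,0],0.087],
    [[-0.009,0.002,0.001],[0,0,0],0.0],
    [[-0.009,0.002,0.001],[0,0,0],0],
    [[-0.009,0.002,0.001],[0,0,0],0],
    [[-0.009,0.002,0.001],[0,0,0],0.0],
  ],
  grip_force=20,
)

```text
time_s: 3.0
tool_pos: [0.5248, -0.0033, 0.1241]
tool_rot: [179.9, -0.0, 90.0]
force: [-0.4, 0.0, 0.2]
grip_width: 0.0678
```

Emit:
send_rows(
  steps=[
    [[0,0,0],[0,0,0],0],
    [[0,0,0],[0,0,0],0],
    [[0,0,0],[0,0,0],0],
    [[0,0,0],[0,0,0],0],
    [[0,0,0],[0,0,0],0],
  ],
  grip_force=20,
)

```text
time_s: 3.42
tool_pos: [0.5239, -0.0034, 0.1228]
tool_rot: [180.0, -0.0, 90.0]
force: [0.0, 0.4, 0.5]
grip_width: 0.0346
```

Emit:
send_rows(
  steps=[
    [[0,0,0],[0,0,0],0],
    [[0,0,0],[0,0,0],0],
    [[0,0,0],[0,0,0],0],
    [[0,0,0],[0,0,0],0],
    [[0,0,0],[0,0,0],0],
  ],
  grip_force=20,
)

```text
time_s: 3.83
tool_pos: [0.5239, -0.0036, 0.1228]
tool_rot: [-180.0, 0.0, 90.0]
force: [0.6, -0.3, -0.1]
grip_width: 0.0271
```

Run:
```python
import numpy as np
f=lambda t:np.array([-.17*np.cos(t)+.043*np.sin(t),-(.17*np.sin(t)+.043*np.cos(t))])
T=np.linspace(.077,1.9,31)
for k in range(6): print([list((f(T[5*k+i])-f(T[5*k])).round(3)) for i in range(1,6)],T[5*k+5].round(2))
```

```text
[[np.float64(0.004), np.float64(-0.01)], [np.float64(0.008), np.float64(-0.02)], [np.float64(0.013), np.float64(-0.029)], [np.float64(0.018), np.float64(-0.038)], [np.float64(0.024), np.float64(-0.047)]] 0.38
[[np.float64(0.007), np.float64(-0.008)], [np.float64(0.014), np.float64(-0.016)], [np.float64(0.021), np.float64(-0.024)], [np.float64(0.029), np.float64(-0.031)], [np.float64(0.037), np.float64(-0.038)]] 0.68
[[np.float64(0.009), np.float64(-0.006)], [np.float64(0.018), np.float64(-0.012)], [np.float64(0.027), np.float64(-0.017)], [np.float64(0.037), np.float64(-0.021)], [np.float64(0.047), np.float64(-0.025)]] 0.99
[[np.float64(0.01), np.float64(-0.003)], [np.float64(0.021), np.float64(-0.006)], [np.float64(0.031), np.float64(-0.008)], [np.float64(0.042), np.float64(-0.009)], [np.float64(0.052), np.float64(-0.01)]] 1.29
[[np.float64(0.011), np.float64(-0.0)], [np.float64(0.021), np.float64(0.001)], [np.float64(0.032), np.float64(0.002)], [np.float64(0.042), np.float64(0.004)], [np.float64(0.053), np.float64(0.006)]] 1.6
[[np.float64(0.01), np.float64(0.003)], [np.float64(0.02), np.float64(0.007)], [np.float64(0.03), np.float64(0.011)], [np.float64(0.039), np.float64(0.016)], [np.float64(0.048), np.float64(0.022)]] 1.9
```

Emit:
send_rows(
  steps=[
    [[0,0.004,-0.01],[0,0,0],0],
    [[0,0.008,-0.02],[0,0,0],0],
    [[0,0.013,-0.029],[0,0,0],0],
    [[0,0.018,-0.038],[0,0,0],0],
    [[0,0.024,-0.047],[0,0,0],0],
  ],
  grip_force=20,
)

```text
time_s: 4.25
tool_pos: [0.5487, -0.0037, 0.1707]
tool_rot: [180.0, 0.0, 90.0]
force: [3.9, -0.7, -9.5]
grip_width: 0.027
```

Emit:
send_rows(
  steps=[
    [[0,0.007,-0.008],[0,0,0],0],
    [[0,0.014,-0.016],[0,0,0],0],
    [[0,0.021,-0.024],[0,0,0],0],
    [[0,0.029,-0.031],[0,0,0],0],
    [[0,0.037,-0.038],[0,0,0],0],
  ],
)

```text
time_s: 4.67
tool_pos: [0.5851, -0.0039, 0.2076]
tool_rot: [-179.9, 0.1, 90.0]
force: [3.6, -3.2, -13.2]
grip_width: 0.0274
```

Run:
```python
from h import *
st();c=cam('side');save(c,'f_s',(200,100,400,320),3)
```

```text
t4.67 [ 0.5851 -0.0039  0.2076] [-1.7992e+02  5.0000e-02  9.0000e+01] w0.0274 F [  3.6  -3.2 -13.2] q [-23.  11.  24.  95.  -5.  75.  92.]
```

View pics/f_s.png

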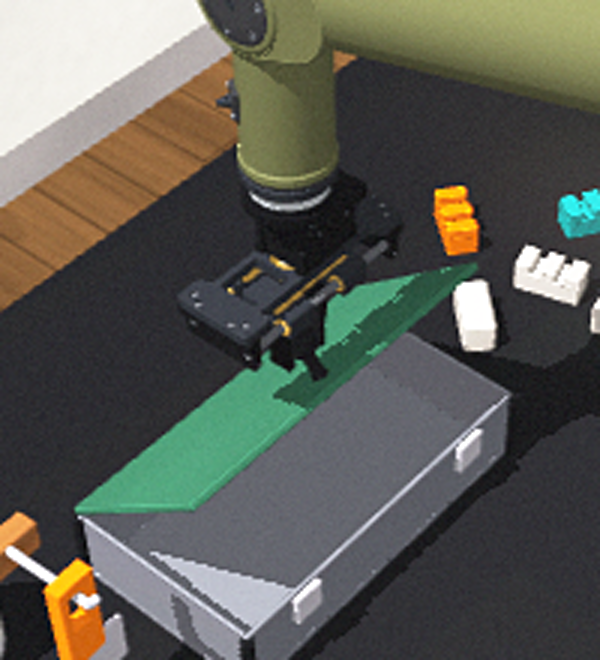

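Emit:
send_rows(
  steps=[
    [[0,0.009,-0.006],[0,0,0],0],
    [[0,0.018,-0.012],[0,0,0],0],
    [[0,0.027,-0.017],[0,0,0],0],
    [[0,0.037,-0.021],[0,0,0],0],
    [[0,0.047,-0.025],[0,0,0],0],
  ],
)

```text
time_s: 5.13
tool_pos: [0.6308, -0.0041, 0.2322]
tool_rot: [-179.7, 0.1, 90.0]
force: [-0.9, -2.0, -9.0]
grip_width: 0.027
```

Emit:
send_rows(
  steps=[
    [[0,0.01,-0.003],[0,0,0],0],
    [[0,0.021,-0.006],[0,0,0],0],
    [[0,0.031,-0.008],[0,0,0],0],
    [[0,0.042,-0.009],[0,0,0],0],
    [[0,0.052,-0.01],[0,0,0],0],
  ],
)

```text
time_s: 5.55
tool_pos: [0.6826, -0.0043, 0.2424]
tool_rot: [-179.7, 0.1, 90.0]
force: [-2.7, -2.2, -5.8]
grip_width: 0.0267
```

Run:
```python
from h import *
st();c=cam('side');save(c,'g_s',(200,100,400,320),3)
```

```text
t5.55 [ 0.6826 -0.0043  0.2424] [-1.7968e+02  6.0000e-02  8.9980e+01] w0.0267 F [-2.7 -2.2 -5.8] q [-20.  23.  25.  77.  -9.  82.  94.]
```

View pics/g_s.png

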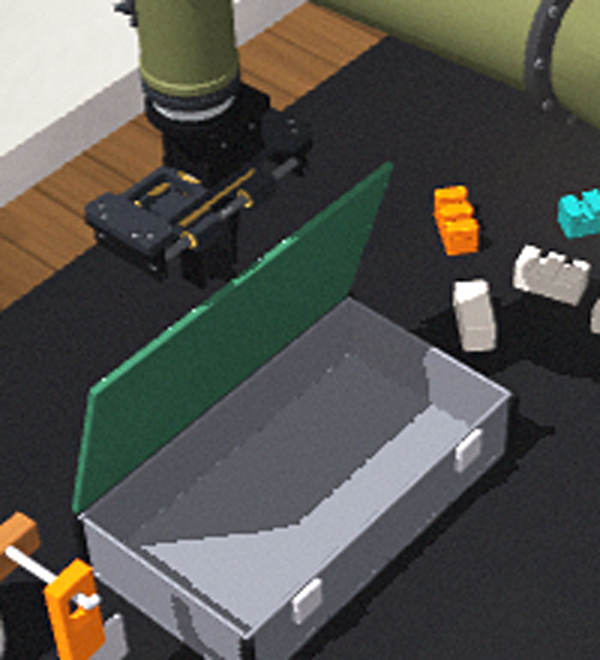

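Emit:
send_rows(
  steps=[
    [[0,0.011,0],[0,0,0],0],
    [[0,0.021,0.001],[0,0,0],0],
    [[0,0.032,0.002],[0,0,0],0],
    [[0,0.042,0.004],[0,0,0],0],
    [[0,0.053,0.006],[0,0,0],0],
  ],
)

```text
time_s: 6.02
tool_pos: [0.7352, -0.0046, 0.2366]
tool_rot: [-179.7, 0.1, 90.0]
force: [-4.2, -2.6, -5.3]
grip_width: 0.0266
```

Emit:
send_rows(
  steps=[
    [[0,0.01,0.003],[0,0,0],0],
    [[0,0.02,0.007],[0,0,0],0],
    [[0,0.03,0.011],[0,0,0],0],
    [[0,0.039,0.016],[0,0,0],0],
    [[0,0.044,0.02],[0,0,0],0],
  ],
)

```text
time_s: 6.43
tool_pos: [0.7809, -0.0048, 0.2173]
tool_rot: [-179.9, 0.1, 90.0]
force: [-2.8, -4.1, 1.3]
grip_width: 0.0273
```

Run:
```python
from h import *
st();c=cam('side');save(c,'h_s',(200,100,400,320),3)
c=cam('scene');save(c,'h_c',(250,100,550,360),2.5)
```

```text
t6.43 [ 0.7809 -0.0048  0.2173] [-1.7992e+02  1.0000e-01  8.9960e+01] w0.0273 F [-2.8 -4.1  1.3] q [-15.  37.  24.  61. -14.  85.  96.]
```

View pics/h_s.png

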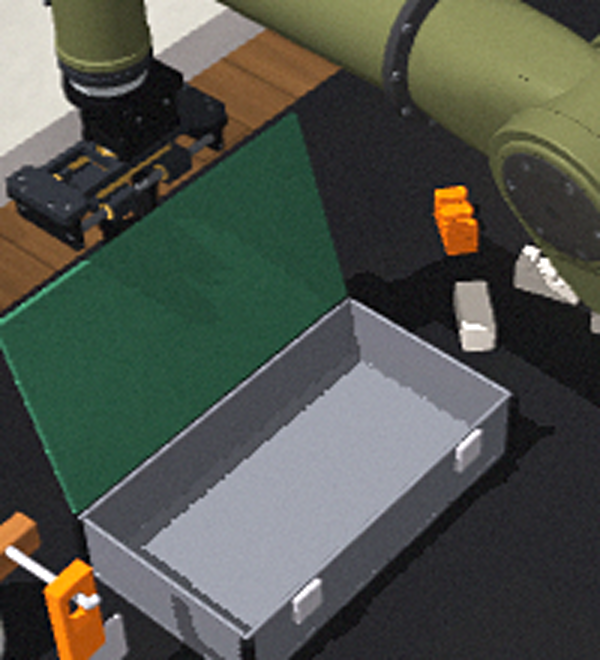

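View pics/h_c.png

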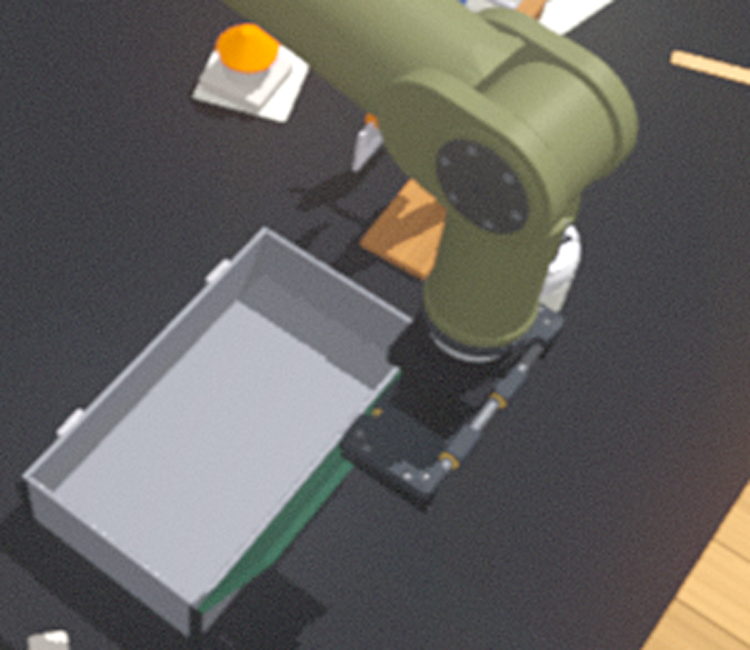

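Emit:
send_rows(
  steps=[
    [[0,0.003,0.0015],[0,0,0],0],
    [[0,0.006,0.003],[0,0,0],0],
    [[0,0.009,0.0045],[0,0,0],0],
    [[0,0.009,0.0045],[0,0,0],0],
    [[0,0.009,0.0045],[0,0,0],0],
  ],
)

```text
time_s: 6.95
tool_pos: [0.7857, -0.0048, 0.2142]
tool_rot: [-179.5, 0.0, 89.9]
force: [-13.8, -3.8, 6.3]
grip_width: 0.0269
```

Emit:
send_rows(
  steps=[
    [[0,0.003,0.0015],[0,0,0],0],
    [[0,0.006,0.003],[0,0,0],0],
    [[0,0.006,0.003],[0,0,0],0],
    [[0,0.006,0.003],[0,0,0],0],
    [[0,0.006,0.003],[0,0,0],0],
  ],
)

```text
time_s: 7.37
tool_pos: [0.7892, -0.0047, 0.2127]
tool_rot: [-179.2, 0.0, 89.9]
force: [-22.4, -3.9, 11.7]
grip_width: 0.0266
```

Emit:
send_rows(
  steps=[
    [[0,-0.002,-0.001],[0,0,0],0.06],
    [[0,-0.004,-0.002],[0,0,0],0.06],
    [[0,-0.004,-0.002],[0,0,0],0.06],
    [[0,-0.004,-0.002],[0,0,0],0.06],
    [[0,-0.004,-0.002],[0,0,0],0.06],
  ],
)

```text
time_s: 7.78
tool_pos: [0.7924, -0.002, 0.2117]
tool_rot: [179.9, -0.1, 90.1]
force: [-0.0, 1.5, -0.4]
grip_width: 0.0521
```

Emit:
send_rows(
  steps=[
    [[0,0,0],[0,0,0],0.06],
    [[0,0,-0.01],[0,0,0],0.06],
    [[0,0.003,-0.035],[0,0,0],0.06],
    [[0,0.003,-0.075],[0,0,0],0.06],
    [[0,0.003,-0.115],[0,0,0],0.06],
  ],
)

```text
time_s: 8.2
tool_pos: [0.7943, -0.003, 0.3267]
tool_rot: [-179.8, -0.0, 90.0]
force: [0.3, -0.7, 1.1]
grip_width: 0.0598
```

```bash
cat >> h.py <<'E'
def overlay(c,boxes,name,box,s=4):
    im=c['pixels'][:,:,::-1].copy();x0,y0,x1,y1=box
    im=cv2.resize(im[y0:y1,x0:x1],None,fx=s,fy=s,interpolation=cv2.INTER_CUBIC)
    for b in boxes:
        q=(proj(c,b)-[x0,y0]+.5)*s
        for i in range(8):
            for j in range(i):
                if bin(i^j).count('1')==1: cv2.line(im,tuple(map(int,q[i])),tuple(map(int,q[j])),(0,0,255),1)
    cv2.imwrite('pics/'+name+'.png',im)
E
python3 - <<'E'
from h import *
st()
c=cam('scene')
P=[fitblk(c,p) for p in((198,368),(231,399),(270,371))]
overlay(c,[boxpts(*p) for p in P],'i_c',(170,340,300,430),6)
d=cam('side')
print(proj(d,[[*p[:2],.017] for p in P]).round())
overlay(d,[boxpts(*p) for p in P],'i_s',(330,150,450,240),6)
E
```

```text
t8.20 [ 0.7943 -0.003   0.3267] [-1.7985e+02 -1.0000e-02  9.0020e+01] w0.0598 F [ 0.3 -0.7  1.1] q [-12.  39.  24.  44. -15.  99.  95.]
blk [ 0.4843 -0.3859] yaw 10.0 cost 25.8 of 626
blk [ 0.5847 -0.3909] yaw 15.1 cost 25.0 of 660
blk [ 0.6103 -0.2917] yaw 134.4 cost 60.5 of 613
[[409. 206.]
 [383. 191.]
 [357. 204.]]
```

View pics/i_c.png

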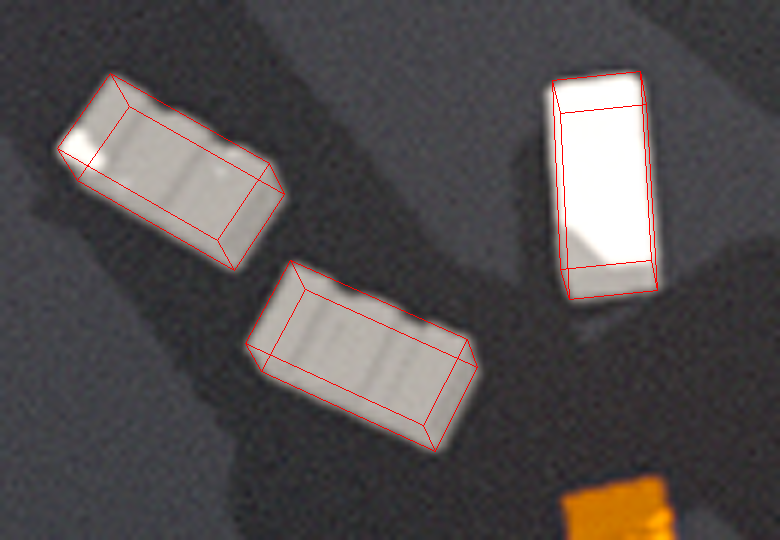

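View pics/i_s.png

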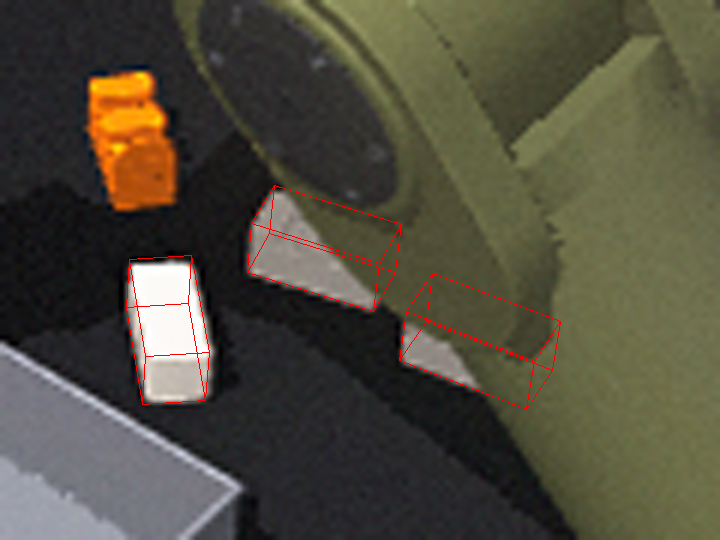

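Emit:
send_rows(
  steps=[
    [[-0.034,-0.02,0],[0,0,0.08],0.06],
    [[-0.068,-0.04,0],[0,0,0.16],0.06],
    [[-0.102,-0.06,0],[0,0,0.24],0.06],
    [[-0.136,-0.08,0],[0,0,0.32],0.06],
    [[-0.17,-0.1,0],[0,0,0.4],0.06],
  ],
)

```text
time_s: 8.72
tool_pos: [0.694, -0.1749, 0.3273]
tool_rot: [179.9, -0.0, 66.9]
force: [1.2, -0.1, 1.1]
grip_width: 0.0599
```

Run:
```python
from h import *
st();go([.6103,-.2917,.12],[180,0,44.4])
```

```text
t8.72 [ 0.694  -0.1749  0.3273] [ 1.7993e+02 -3.0000e-02  6.6880e+01] w0.0599 F [ 1.2 -0.1  1.1] q [ -7.  27.  31.  63. -14.  93.  87.]
go shift [-0.1404 -0.0313  0.2072] rot [ 0.0011 -0.0008  0.3924] rows>=6.0
```

Emit:
send_rows(
  steps=[
    [[-0.03,-0.007,0.005],[0,0,0.08],0.06],
    [[-0.065,-0.014,0.015],[0,0,0.16],0.06],
    [[-0.1,-0.022,0.03],[0,0,0.24],0.06],
    [[-0.13,-0.029,0.055],[0,0,0.32],0.06],
    [[-0.14,-0.031,0.095],[0,0,0.392],0.06],
  ],
)

```text
time_s: 9.13
tool_pos: [0.6096, -0.2985, 0.2363]
tool_rot: [179.4, -0.0, 43.9]
force: [0.0, -1.8, 1.2]
grip_width: 0.06
```

Run:
```python
from h import *
c=cam('side');fitblk(c,(357,204))
st();go([.6103,-.2917,.006],[180,0,44.4])
```

```text
blk [ 0.6093 -0.292 ] yaw 136.8 cost 19.1 of 277
t9.18 [ 0.6044 -0.2956  0.2238] [-179.6     0.35   43.68] w0.0600 F [-4.8  0.7 -6.6] q [ -3.  24.  37.  80. -14.  81.  77.]
go shift [0.0083 0.0028 0.2178] rot [-0.0071  0.0061 -0.0125] rows>=5.2
```

Emit:
send_rows(
  steps=[
    [[0,0,0.03],[0,0,0],0.06],
    [[0,0,0.065],[0,0,0],0.06],
    [[0,0,0.1],[0,0,0],0.06],
    [[0,0,0.13],[0,0,0],0.06],
    [[0,0,0.13],[0,0,0],0.06],
  ],
)

```text
time_s: 9.6
tool_pos: [0.6094, -0.2868, 0.0953]
tool_rot: [-179.4, 0.2, 44.8]
force: [-1.1, 1.1, -1.3]
grip_width: 0.06
```

Run:
```python
from h import *
st();go([.61,-.292,.006],[180,0,45])
c=cam('side');save(c,'j_s',(300,130,460,250),5)
```

```text
t9.60 [ 0.6094 -0.2868  0.0953] [-179.42    0.19   44.79] w0.0600 F [-1.1  1.1 -1.3] q [ -2.  29.  34.  88. -17.  68.  80.]
go shift [-0.003   0.005   0.0893] rot [-0.0102  0.0034 -0.0036] rows>=2.1
```

View pics/j_s.png

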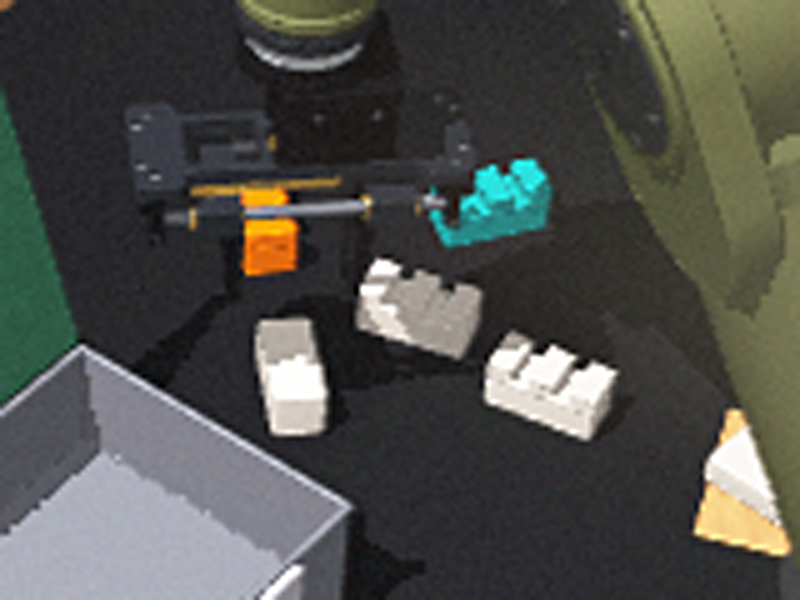

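Emit:
send_rows(
  steps=[
    [[-0.003,0.005,0.01],[-0.01,0.003,0],0.06],
    [[-0.003,0.005,0.035],[-0.01,0.003,0],0.06],
    [[-0.003,0.005,0.06],[-0.01,0.003,0],0.06],
    [[-0.003,0.005,0.08],[-0.01,0.003,0],0.06],
    [[-0.003,0.005,0.087],[-0.01,0.003,0],0.06],
  ],
)

```text
time_s: 10.07
tool_pos: [0.6142, -0.2952, 0.0145]
tool_rot: [179.5, -0.2, 44.7]
force: [-0.5, -0.1, -0.7]
grip_width: 0.0602
```

Emit:
send_rows(
  steps=[
    [[0,0,0],[0,0,0],0.06],
    [[0,0,0],[0,0,0],0.0],
    [[0,0,0],[0,0,0],0.0],
    [[0,0,0],[0,0,0],0.0],
    [[0,0,0],[0,0,0],0.0],
  ],
  grip_force=25,
)

```text
time_s: 10.48
tool_pos: [0.6143, -0.2964, 0.016]
tool_rot: [179.3, -0.2, 44.6]
force: [-0.8, -0.0, -0.1]
grip_width: 0.041
```

Emit:
send_rows(
  steps=[
    [[0,0,0],[0,0,0],0.0],
    [[0,0,0],[0,0,0],0.0],
    [[0,0,0],[0,0,0],0.0],
    [[0,0,0],[0,0,0],0.0],
    [[0,0,0],[0,0,0],0.0],
  ],
  grip_force=25,
)

```text
time_s: 10.9
tool_pos: [0.6138, -0.2961, 0.0152]
tool_rot: [179.4, -0.2, 44.6]
force: [-1.1, 2.4, 5.7]
grip_width: 0.0318
```

Emit:
send_rows(
  steps=[
    [[0,0,0],[0,0,0],0.06],
    [[0,0,0],[0,0,0],0.06],
    [[0,0,0],[0,0,0],0.06],
    [[0,0,0.009],[0,0,0],0.06],
    [[0,0,0.009],[0,0,0],0.06],
  ],
)

```text
time_s: 11.32
tool_pos: [0.6122, -0.2953, 0.0031]
tool_rot: [179.6, -0.1, 44.6]
force: [-0.0, 0.1, -0.0]
grip_width: 0.0561
```

Emit:
send_rows(
  steps=[
    [[0,0,0],[0,0,0],0.0],
    [[0,0,0],[0,0,0],0.0],
    [[0,0,0],[0,0,0],0.0],
    [[0,0,0],[0,0,0],0.0],
    [[0,0,0],[0,0,0],0.0],
  ],
)

```text
time_s: 11.73
tool_pos: [0.6135, -0.2961, 0.0055]
tool_rot: [179.4, -0.2, 44.6]
force: [-0.0, 0.1, 0.1]
grip_width: 0.0345
```

Emit:
send_rows(
  steps=[
    [[0,0,0],[0,0,0],0.0],
    [[0,0,0],[0,0,0],0.0],
    [[0,0,0],[0,0,0],0.0],
    [[0,0,-0.02],[0,0,0],0.0],
    [[0,0,-0.04],[0,0,0],0.0],
  ],
)

```text
time_s: 12.15
tool_pos: [0.6116, -0.2951, 0.0441]
tool_rot: [179.6, -0.1, 44.6]
force: [0.2, -0.1, -0.6]
grip_width: 0.0322
```

Emit:
send_rows(
  steps=[
    [[0,0,-0.03],[0,0,-0.08],0.0],
    [[0,0,-0.065],[0,0,-0.16],0.0],
    [[0,0,-0.1],[0,0,-0.24],0.0],
    [[0,0,-0.115],[0,0,-0.32],0.0],
    [[0,0,-0.115],[0,0,-0.4],0.0],
  ],
)

```text
time_s: 12.57
tool_pos: [0.6143, -0.2969, 0.1661]
tool_rot: [178.9, 0.1, 67.8]
force: [0.2, -0.1, -1.4]
grip_width: 0.0318
```

Run:
```python
from h import *
c=cam('side');save(c,'k_s',(230,100,460,320),3)
st();go([.637,-.125,.15],[180,0,90])
```

```text
t12.62 [ 0.6132 -0.2962  0.1636] [1.791e+02 5.000e-02 6.797e+01] w0.0320 F [-0.5 -0.5 -0. ] q [  1.  25.  31.  85. -13.  73. 101.]
go shift [ 0.1677 -0.0424  0.0128] rot [ 0.0153  0.0039 -0.3846] rows>=4.2
```

View pics/k_s.png

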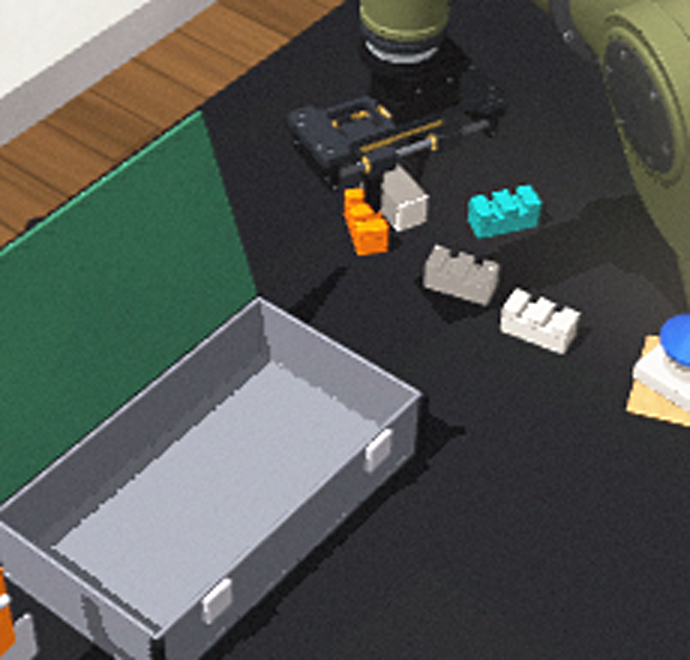

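Block held and upright. Moving over the case.

Emit:
send_rows(
  steps=[
    [[0.037,-0.009,0.003],[0.003,0,-0.08],0.0],
    [[0.075,-0.018,0.005],[0.006,0,-0.16],0.0],
    [[0.112,-0.028,0.008],[0.01,0,-0.24],0.0],
    [[0.15,-0.038,0.01],[0.015,0,-0.32],0.0],
    [[0.168,-0.042,0.013],[0.015,0,-0.385],0.0],
  ],
)

```text
time_s: 13.03
tool_pos: [0.6379, -0.1161, 0.1454]
tool_rot: [-179.6, -0.1, 90.1]
force: [0.2, 1.7, -1.4]
grip_width: 0.0316
```

Emit:
send_rows(
  steps=[
    [[0,0,0],[0,0,0],0.0],
    [[0,0,0.03],[0,0,0],0.0],
    [[0,0,0.06],[0,0,0],0.0],
    [[0,0,0.08],[0,0,0],0.0],
    [[0,0,0.08],[0,0,0],0.0],
  ],
)

```text
time_s: 13.45
tool_pos: [0.6324, -0.1242, 0.0608]
tool_rot: [-179.1, 0.1, 89.5]
force: [-0.8, -0.6, -1.7]
grip_width: 0.0323
```

Run:
```python
from h import *
c=cam('scene');save(c,'l_c',(220,180,450,380),3)
st();go([.637,-.125,.019],[180,0,90])
```

```text
t13.50 [ 0.6341 -0.1246  0.0636] [-1.7931e+02  1.2000e-01  8.9470e+01] w0.0322 F [-0.6 -0.2 -1.1] q [ -9.  26.  23.  94. -11.  63. 106.]
go shift [-0.0003  0.0034  0.0445] rot [-0.0121  0.002  -0.0093] rows>=1.1
```

View pics/l_c.png

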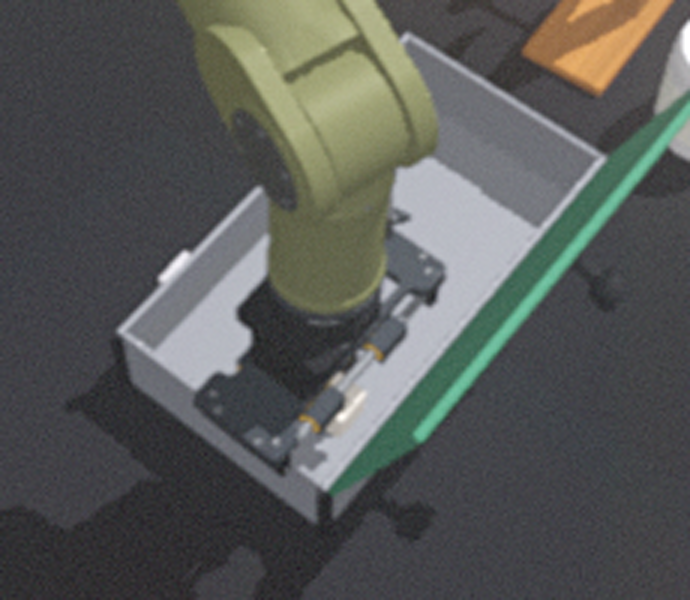

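Emit:
send_rows(
  steps=[
    [[0,0.003,0.015],[-0.01,0,0],0.0],
    [[0,0.003,0.03],[-0.01,0,0],0.0],
    [[0,0.003,0.044],[-0.01,0,0],0.0],
    [[0,0.003,0.044],[-0.01,0,0],0.0],
    [[0,0.003,0.044],[-0.01,0,0],0.0],
  ],
)

```text
time_s: 13.92
tool_pos: [0.6396, -0.1246, 0.0228]
tool_rot: [179.8, 0.1, 89.6]
force: [0.4, -0.7, -1.0]
grip_width: 0.032
```

Emit:
send_rows(
  steps=[
    [[0,0,0],[0,0,0],0.05],
    [[0,0,0],[0,0,0],0.05],
    [[0,0,0],[0,0,0],0.05],
    [[0,0,0],[0,0,0],0.05],
    [[0,0,-0.03],[0,0,0],0.05],
  ],
)

```text
time_s: 14.33
tool_pos: [0.6354, -0.1231, 0.0477]
tool_rot: [-179.7, 0.1, 89.6]
force: [-2.1, 1.1, -0.6]
grip_width: 0.0487
```

Emit:
send_rows(
  steps=[
    [[0,0,-0.035],[0,0,0],0.05],
    [[0,0,-0.07],[0,0,0],0.05],
    [[0,0,-0.105],[0,0,0],0.05],
    [[-0.03,0,-0.125],[0,0,0],0.05],
    [[-0.07,0,-0.13],[0,0,0],0.06],
  ],
)

```text
time_s: 14.75
tool_pos: [0.6427, -0.1896, 0.1889]
tool_rot: [179.2, 0.0, 90.1]
force: [2.1, -0.8, 1.4]
grip_width: 0.0522
```

Run:
```python
from h import *
c=cam('scene');save(c,'m_c',(150,200,450,450),2.6)
st()
```

```text
t14.80 [ 0.639  -0.2053  0.1883] [179.29   0.63  89.26] w0.0548 F [-1.3 -9.   1.1] q [ -5.  22.  26.  84. -10.  75. 112.]
```

View pics/m_c.png

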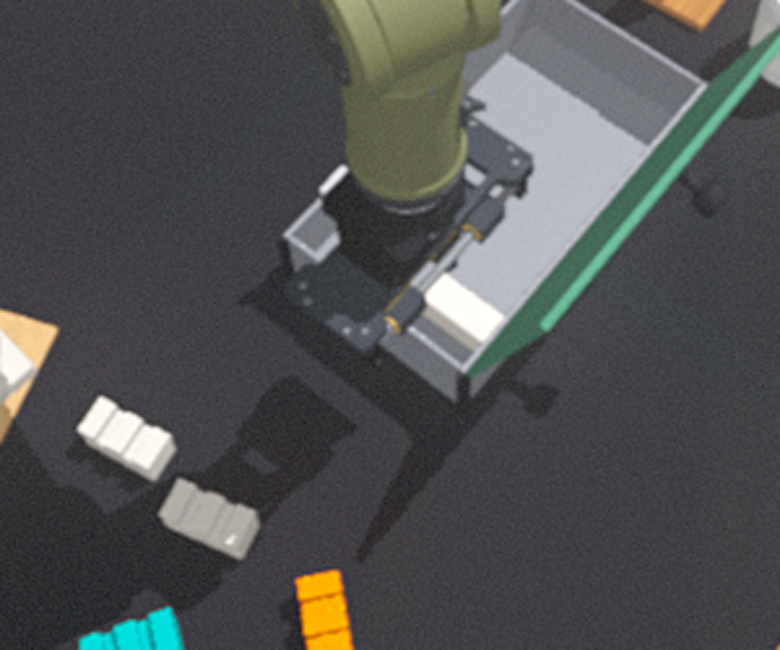

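Run:
```python
from h import *
c=cam('scene');fitblk(c,(198,368));p=fitblk(c,(231,399))
st();go([p[0],p[1],.10],[180,0,np.degrees(p[2])%180+90])
```

```text
blk [ 0.4847 -0.3851] yaw 10.8 cost 54.1 of 662
blk [ 0.5851 -0.3908] yaw 15.0 cost 26.7 of 662
t14.85 [ 0.6376 -0.204   0.1864] [179.48   0.55  89.03] w0.0566 F [-0.  -1.3 -1.1] q [ -5.  22.  26.  84. -10.  75. 111.]
go shift [-0.1868 -0.0501  0.0877] rot [ 0.0076  0.0107 -0.2782] rows>=5.1
```

Emit:
send_rows(
  steps=[
    [[-0.037,-0.01,0],[0,0,-0.055],0.06],
    [[-0.075,-0.02,0],[0,0,-0.11],0.06],
    [[-0.112,-0.03,0.005],[0,0,-0.166],0.06],
    [[-0.15,-0.04,0.01],[0.007,0.01,-0.22],0.06],
    [[-0.187,-0.05,0.015],[0.007,0.01,-0.278],0.06],
  ],
)

```text
time_s: 15.27
tool_pos: [0.5866, -0.3827, 0.1681]
tool_rot: [-179.9, -0.4, 105.7]
force: [0.7, -0.4, -0.0]
grip_width: 0.06
```

Emit:
send_rows(
  steps=[
    [[0,0,0.035],[0,0,0],0.06],
    [[0,0,0.07],[0,0,0],0.06],
    [[0,0,0.1],[0,0,0],0.06],
    [[0,0,0.1],[0,0,0],0.06],
    [[0,0,0.1],[0,0,0],0.06],
  ],
)

```text
time_s: 15.68
tool_pos: [0.5858, -0.3791, 0.0665]
tool_rot: [-179.7, -0.6, 105.5]
force: [0.2, 0.9, -0.3]
grip_width: 0.0598
```

Run:
```python
from h import *
c=cam('side');save(c,'n_s',(300,130,460,250),5)
st();go([.585,-.3908,.006],[180,0,105])
```

```text
t15.73 [ 0.5873 -0.3802  0.069 ] [-179.92   -0.39  105.54] w0.0602 F [ 1.  -0.3  1.2] q [ 13.  32.  25.  85. -14.  66. 146.]
go shift [-0.01   -0.005   0.0629] rot [-0.0015 -0.0069  0.0094] rows>=1.5
```

View pics/n_s.png

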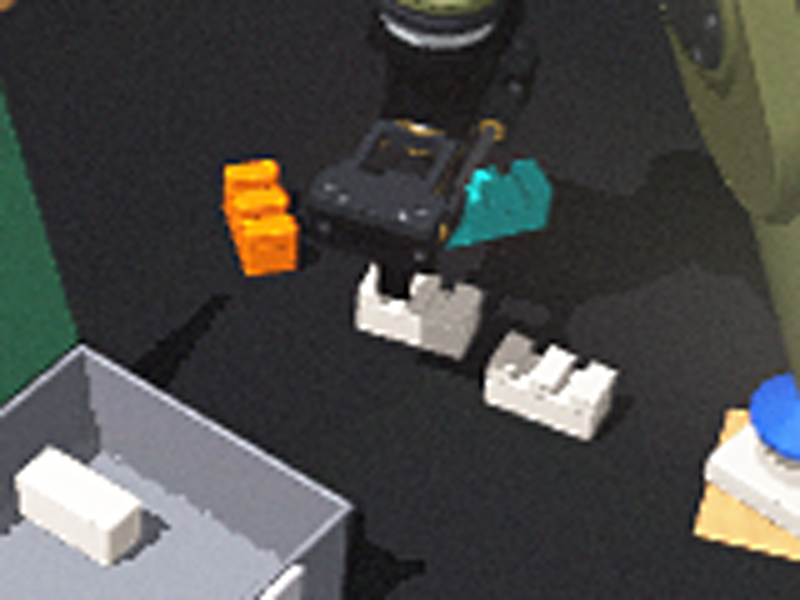

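Run:
```python
from h import *
c=cam('scene')
print(plane(c,[(182,446),(215,435),(219,453),(188,463)],.034).round(3))
st();go([.585,-.3908,.006],[180,0,105])
```

```text
[[ 0.581 -0.52   0.034]
 [ 0.617 -0.464  0.034]
 [ 0.647 -0.484  0.034]
 [ 0.613 -0.535  0.034]]
t15.78 [ 0.5882 -0.3808  0.0705] [179.97  -0.28 105.55] w0.0602 F [-0.3 -0.2  0.4] q [ 13.  32.  25.  85. -14.  66. 146.]
go shift [-0.0091 -0.0058  0.0644] rot [ 0.0005 -0.0049  0.0096] rows>=1.6
```

Emit:
send_rows(
  steps=[
    [[-0.01,-0.005,0.005],[0,-0.005,0.009],0.054],
    [[-0.01,-0.005,0.03],[0,-0.005,0.009],0.054],
    [[-0.01,-0.005,0.05],[0,-0.005,0.009],0.054],
    [[-0.01,-0.005,0.062],[0,-0.005,0.009],0.054],
    [[-0.01,-0.005,0.062],[0,-0.005,0.009],0.054],
  ],
)

```text
time_s: 16.2
tool_pos: [0.5834, -0.3901, 0.004]
tool_rot: [-179.8, -0.3, 105.0]
force: [-0.2, 0.2, -0.3]
grip_width: 0.0542
```

Emit:
send_rows(
  steps=[
    [[0,0,0],[0,0,0],0.054],
    [[0,0,0],[0,0,0],0.0],
    [[0,0,0],[0,0,0],0.0],
    [[0,0,0],[0,0,0],0.0],
    [[0,0,0],[0,0,0],0.0],
  ],
  grip_force=25,
)

```text
time_s: 16.62
tool_pos: [0.5852, -0.3908, 0.007]
tool_rot: [-180.0, -0.1, 105.0]
force: [-0.7, 0.8, 1.5]
grip_width: 0.0347
```

Run:
```python
from h import *
c=cam('side');save(c,'o_s',(300,130,460,250),5)
st()
```

```text
t16.67 [ 0.5851 -0.3907  0.0068] [-1.7996e+02 -1.0000e-01  1.0503e+02] w0.0318 F [-1.3  1.6  4. ] q [ 14.  36.  24.  87. -16.  60. 147.]
```

View pics/o_s.png

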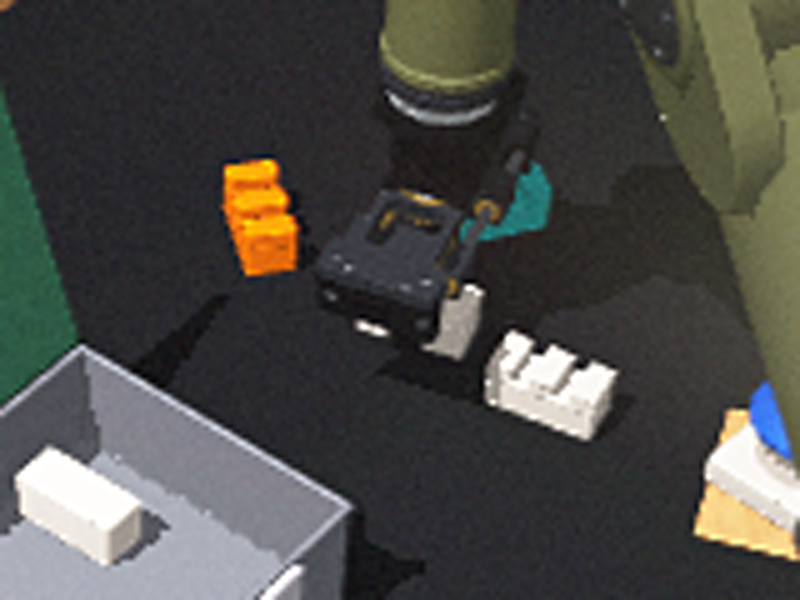

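Gripped. Lift.

Emit:
send_rows(
  steps=[
    [[0,0,0],[0,0,0],0.0],
    [[0,0,-0.025],[0,0,0],0.0],
    [[0,0,-0.06],[0,0,0],0.0],
    [[0,0,-0.1],[0,0,0],0.0],
    [[0,0,-0.14],[0,0,0],0.0],
  ],
)

```text
time_s: 17.08
tool_pos: [0.5842, -0.3903, 0.1466]
tool_rot: [-179.8, -0.2, 105.0]
force: [0.8, 0.1, -0.2]
grip_width: 0.0317
```

Run:
```python
from h import *
c=cam('side');c=cam('side');st();go([.540,-.125,.15],[180,0,90])
```

```text
t17.18 [ 0.5885 -0.394   0.1548] [179.54   0.44 105.01] w0.0319 F [ 0.5 -0.   0.1] q [ 13.  28.  27.  80. -13.  74. 145.]
go shift [0.2724 0.0228 0.003 ] rot [0.0089 0.0065 0.262 ] rows>=6.6
```

Emit:
send_rows(
  steps=[
    [[0.04,0.003,0],[0,0,0.04],0.0],
    [[0.08,0.006,0],[0,0,0.08],0.0],
    [[0.12,0.01,0],[0,0,0.12],0.0],
    [[0.16,0.014,0],[0,0,0.16],0.0],
    [[0.2,0.017,0],[0,0,0.2],0.0],
  ],
)

```text
time_s: 17.6
tool_pos: [0.5487, -0.1911, 0.1458]
tool_rot: [-179.9, -0.1, 93.5]
force: [1.0, 0.0, -0.1]
grip_width: 0.0321
```

Run:
```python
from h import *
st();go([.540,-.125,.10],[180,0,90])
```

```text
t17.60 [ 0.5487 -0.1911  0.1458] [-1.7985e+02 -1.5000e-01  9.3450e+01] w0.0321 F [ 1.   0.  -0.1] q [ -6.  14.  26. 100.  -6.  68. 115.]
go shift [ 0.0664 -0.0046  0.046 ] rot [-0.0027 -0.0025  0.0603] rows>=1.9
```

Emit:
send_rows(
  steps=[
    [[0.033,-0.003,0],[0,0,0.06],0.0],
    [[0.066,-0.006,0.01],[0,0,0.06],0.0],
    [[0.066,-0.006,0.045],[0,0,0.06],0.0],
    [[0.066,-0.006,0.07],[0,0,0.06],0.0],
    [[0.066,-0.006,0.07],[0,0,0.06],0.0],
  ],
)

```text
time_s: 18.02
tool_pos: [0.5349, -0.1256, 0.0714]
tool_rot: [-179.3, -0.2, 90.2]
force: [-1.8, 0.2, -0.7]
grip_width: 0.0321
```

Run:
```python
from h import *
c=cam('side');save(c,'p_s',(240,150,430,300),4);st();go([.540,-.125,.02],[180,0,90])
```

```text
t18.07 [ 0.5365 -0.1269  0.074 ] [-1.795e+02 -1.500e-01  9.015e+01] w0.0318 F [ 0.7 -0.  -1.2] q [-10.  14.  24. 107.  -7.  60. 106.]
go shift [0.0017 0.004  0.054 ] rot [-0.0087 -0.0025  0.0026] rows>=1.3
```

View pics/p_s.png

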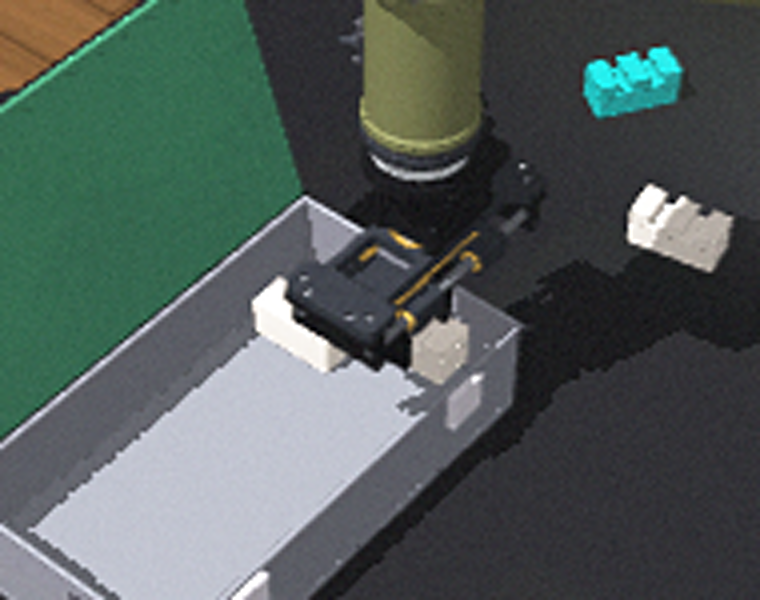

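Emit:
send_rows(
  steps=[
    [[0.001,0.002,0.015],[-0.008,0,0],0.0],
    [[0.001,0.002,0.035],[-0.008,0,0],0.0],
    [[0.001,0.002,0.053],[-0.008,0,0],0.0],
    [[0.001,0.002,0.053],[-0.008,0,0],0.0],
    [[0.001,0.002,0.053],[-0.008,0,0],0.0],
  ],
)

```text
time_s: 18.48
tool_pos: [0.5414, -0.1272, 0.0244]
tool_rot: [179.7, -0.1, 90.1]
force: [-0.1, -0.2, -0.6]
grip_width: 0.0319
```

Emit:
send_rows(
  steps=[
    [[0,0,0],[0,0,0],0.05],
    [[0,0,0],[0,0,0],0.05],
    [[0,0,0],[0,0,0],0.05],
    [[0,0,0],[0,0,0],0.05],
    [[0,0,-0.03],[0,0,0],0.05],
  ],
)

```text
time_s: 18.9
tool_pos: [0.537, -0.1255, 0.0496]
tool_rot: [-179.8, -0.2, 90.1]
force: [-0.7, 0.5, -0.5]
grip_width: 0.0488
```

Emit:
send_rows(
  steps=[
    [[0,0,-0.035],[0,0,0],0.05],
    [[0,0,-0.07],[0,0,0],0.05],
    [[0,0,-0.105],[0,0,0],0.05],
    [[-0.03,0,-0.125],[0,0,0],0.05],
    [[-0.07,0,-0.13],[0,0,0],0.054],
  ],
)

```text
time_s: 19.32
tool_pos: [0.5442, -0.1938, 0.189]
tool_rot: [179.1, -0.2, 90.6]
force: [1.1, 0.2, 0.1]
grip_width: 0.0515
```

Run:
```python
from h import *
c=cam('scene');save(c,'q_c',(150,200,450,450),2.6);p=fitblk(c,(198,368))
st();go([p[0],p[1],.10],[180,0,np.degrees(p[2])%180+90])
```

```text
blk [ 0.4846 -0.3859] yaw 9.5 cost 22.4 of 617
t19.37 [ 0.5413 -0.2074  0.1886] [179.2    0.34  89.81] w0.0524 F [-0.6 -9.1  2. ] q [ -6.  11.  28.  98.  -5.  72. 113.]
go shift [-0.1782 -0.0573  0.0889] rot [ 0.0134  0.0071 -0.1688] rows>=5.0
```

View pics/q_c.png

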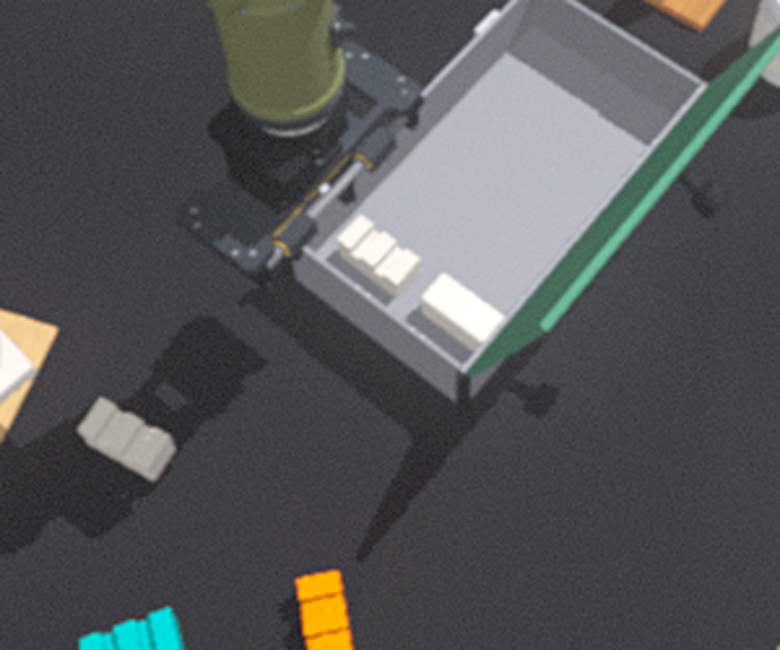

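Emit:
send_rows(
  steps=[
    [[-0.037,-0.012,0],[0,0,-0.034],0.054],
    [[-0.074,-0.024,0],[0,0,-0.068],0.054],
    [[-0.111,-0.036,0.005],[0,0,-0.1],0.054],
    [[-0.148,-0.048,0.01],[0,0,-0.135],0.054],
    [[-0.178,-0.057,0.025],[0.01,0.007,-0.169],0.054],
  ],
)

```text
time_s: 19.78
tool_pos: [0.4828, -0.3789, 0.1601]
tool_rot: [-180.0, -0.3, 99.8]
force: [0.7, -1.0, 0.6]
grip_width: 0.0537
```

Emit:
send_rows(
  steps=[
    [[0,0,0.03],[0,0,0],0.054],
    [[0,0,0.06],[0,0,0],0.054],
    [[0,0,0.085],[0,0,0],0.054],
    [[0,0,0.085],[0,0,0],0.054],
    [[0,0,0.085],[0,0,0],0.054],
  ],
)

```text
time_s: 20.2
tool_pos: [0.4826, -0.3736, 0.0719]
tool_rot: [-179.7, -0.6, 99.8]
force: [-0.0, -0.8, 0.3]
grip_width: 0.0545
```

Run:
```python
from h import *
c=cam('side');save(c,'r_s',(300,130,500,280),4)
c=cam('side');fitblk(c,(409,206));st();go([.4846,-.3856,.006],[180,0,100])
```

```text
blk [ 0.4842 -0.3841] yaw 11.3 cost 11.2 of 313
t20.30 [ 0.4845 -0.3749  0.0747] [-179.92   -0.4    99.82] w0.0540 F [0.4 0.4 0.7] q [ 10.  23.  31.  99. -13.  62. 145.]
go shift [-0.011  -0.0017  0.0686] rot [-0.0014 -0.0069 -0.0031] rows>=1.7
```

View pics/r_s.png

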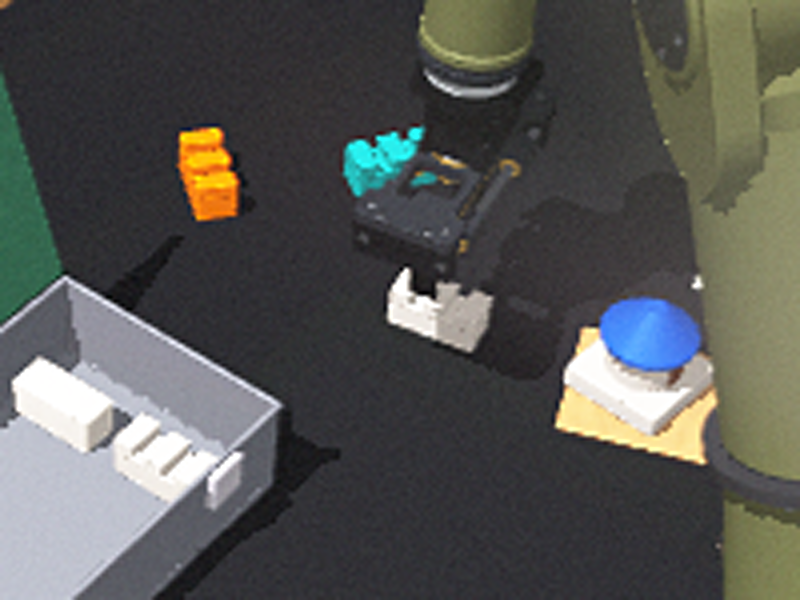

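Emit:
send_rows(
  steps=[
    [[-0.011,-0.001,0.005],[0,-0.005,0],0.054],
    [[-0.011,-0.001,0.03],[0,-0.005,0],0.054],
    [[-0.011,-0.001,0.055],[0,-0.005,0],0.054],
    [[-0.011,-0.001,0.067],[0,-0.005,0],0.054],
    [[-0.011,-0.001,0.067],[0,-0.005,0],0.054],
  ],
)

```text
time_s: 20.72
tool_pos: [0.4827, -0.3839, 0.0036]
tool_rot: [-179.6, -0.4, 99.8]
force: [0.5, 0.5, -0.1]
grip_width: 0.054
```

Emit:
send_rows(
  steps=[
    [[0,0,0],[0,0,0],0.054],
    [[0,0,0],[0,0,0],0.0],
    [[0,0,0],[0,0,0],0.0],
    [[0,0,0],[0,0,0],0.0],
    [[0,0,0],[0,0,0],0.0],
  ],
  grip_force=25,
)

```text
time_s: 21.13
tool_pos: [0.4847, -0.385, 0.0067]
tool_rot: [-179.9, -0.2, 99.8]
force: [-0.6, -0.3, 0.3]
grip_width: 0.0349
```

Emit:
send_rows(
  steps=[
    [[0,0,0],[0,0,0],0.0],
    [[0,0,-0.025],[0,0,0],0.0],
    [[0,0,-0.06],[0,0,0],0.0],
    [[0,0,-0.1],[0,0,0],0.0],
    [[0,0,-0.14],[0,0,0],0.0],
  ],
)

```text
time_s: 21.55
tool_pos: [0.4839, -0.3846, 0.1467]
tool_rot: [-179.7, -0.3, 99.8]
force: [1.0, -0.0, -0.7]
grip_width: 0.0317
```

Run:
```python
from h import *
c=cam('side');c=cam('side');st();go([.637,-.05,.15],[180,0,90])
```

```text
t21.65 [ 0.488  -0.3884  0.1535] [179.62   0.28  99.79] w0.0316 F [ 0.8 -1.2 -1.5] q [ 10.  19.  32.  94. -11.  70. 144.]
go shift [0.3081 0.2043 0.0033] rot [0.007  0.0043 0.171 ] rows>=8.9
```

Emit:
send_rows(
  steps=[
    [[0.034,0.022,0],[0,0,0.018],0.0],
    [[0.068,0.045,0],[0,0,0.036],0.0],
    [[0.102,0.068,0],[0,0,0.055],0.0],
    [[0.136,0.09,0],[0,0,0.072],0.0],
    [[0.17,0.113,0],[0.006,0.004,0.09],0.0],
  ],
)

```text
time_s: 22.07
tool_pos: [0.5669, -0.1964, 0.1457]
tool_rot: [-179.4, -0.4, 94.6]
force: [0.9, -1.1, -1.2]
grip_width: 0.0316
```

Emit:
send_rows(
  steps=[
    [[0.034,0.02,0],[0,0,0.02],0.0],
    [[0.068,0.04,0],[0,0,0.04],0.0],
    [[0.102,0.06,0],[0,0,0.06],0.0],
    [[0.135,0.077,0.0],[0,0,0.08],0.0],
    [[0.135,0.077,0.03],[0,0,0.08],0.0],
  ],
)

```text
time_s: 22.48
tool_pos: [0.6397, -0.0455, 0.1209]
tool_rot: [179.9, -0.7, 90.7]
force: [1.3, 1.6, -0.6]
grip_width: 0.0319
```

Run:
```python
from h import *
c=cam('side');save(c,'s_s',(200,100,430,300),3);c=cam('side');st();go([.637,-.05,.07],[180,0,90])
```

```text
t22.58 [ 0.63   -0.0536  0.1115] [-178.95   -0.41   90.37] w0.0315 F [-1.3 -0.4 -1.2] q [-16.  22.  24.  93. -10.  68. 100.]
go shift [0.0032 0.0078 0.0414] rot [-0.0183 -0.0072  0.0066] rows>=1.0
```

View pics/s_s.png

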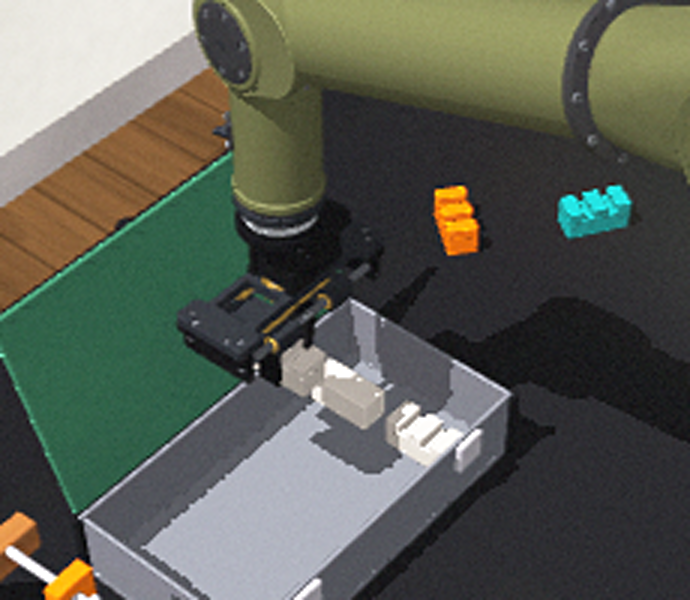

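Emit:
send_rows(
  steps=[
    [[0.003,0.005,0.02],[-0.015,-0.005,0],0.0],
    [[0.003,0.005,0.05],[-0.015,-0.005,0],0.0],
    [[0.003,0.005,0.07],[-0.015,-0.005,0],0.0],
    [[0.003,0.005,0.07],[-0.015,-0.005,0],0.0],
    [[0.003,0.005,0.07],[-0.015,-0.005,0],0.0],
  ],
)

```text
time_s: 23.0
tool_pos: [0.6357, -0.0553, 0.0459]
tool_rot: [179.9, -0.0, 90.0]
force: [0.5, 0.1, -0.3]
grip_width: 0.032
```

Run:
```python
from h import *
c=cam('side');c=cam('side');st();go([.637,-.05,.02],[180,0,90])
```

```text
t23.10 [ 0.6379 -0.055   0.0482] [ 1.7958e+02 -6.0000e-02  8.9990e+01] w0.0318 F [ 0.3 -0.4  0.3] q [-16.  26.  23.  96. -11.  60. 101.]
go shift [ 0.005  -0.0011  0.0281] rot [ 0.0073 -0.001  -0.0001] rows>=0.7
```

Emit:
send_rows(
  steps=[
    [[0.005,-0.001,0.014],[0.005,0,0],0.0],
    [[0.005,-0.001,0.028],[0.005,0,0],0.0],
    [[0.005,-0.001,0.028],[0.005,0,0],0.0],
    [[0.005,-0.001,0.028],[0.005,0,0],0.05],
    [[0.005,-0.001,0.028],[0.005,0,0],0.05],
  ],
)

```text
time_s: 23.52
tool_pos: [0.6359, -0.0489, 0.0181]
tool_rot: [-180.0, -0.1, 90.1]
force: [-0.0, 0.1, -0.5]
grip_width: 0.0386
```

Emit:
send_rows(
  steps=[
    [[0,0,0],[0,0,0],0.05],
    [[0,0,0],[0,0,0],0.05],
    [[0,0,-0.03],[0,0,0],0.05],
    [[0,0,-0.07],[0,0,0],0.05],
    [[0,0,-0.11],[0,0,0],0.05],
  ],
)

```text
time_s: 23.93
tool_pos: [0.635, -0.0491, 0.1287]
tool_rot: [-179.8, -0.1, 90.1]
force: [1.5, 0.1, 0.1]
grip_width: 0.05
```

Emit:
send_rows(
  steps=[
    [[0,0,-0.04],[0,0,0],0.05],
    [[0,0,-0.08],[0,0,0],0.05],
    [[0,0,-0.12],[0,0,0],0.05],
    [[0,-0.03,-0.14],[0,0,0],0.06],
    [[0,-0.07,-0.15],[0,0,0],0.06],
  ],
)

```text
time_s: 24.35
tool_pos: [0.5686, -0.0496, 0.2822]
tool_rot: [179.6, -0.0, 90.1]
force: [-1.4, 0.5, 1.1]
grip_width: 0.056
```

Run:
```python
from h import *
st();c=cam('scene');save(c,'t_c');c=cam('side');save(c,'t_s')
```

```text
t24.35 [ 0.5686 -0.0496  0.2822] [ 1.796e+02 -1.000e-02  9.007e+01] w0.0560 F [-1.4  0.5  1.1] q [-20.   7.  25.  91.  -3.  83.  95.]
```

View pics/t_c.png

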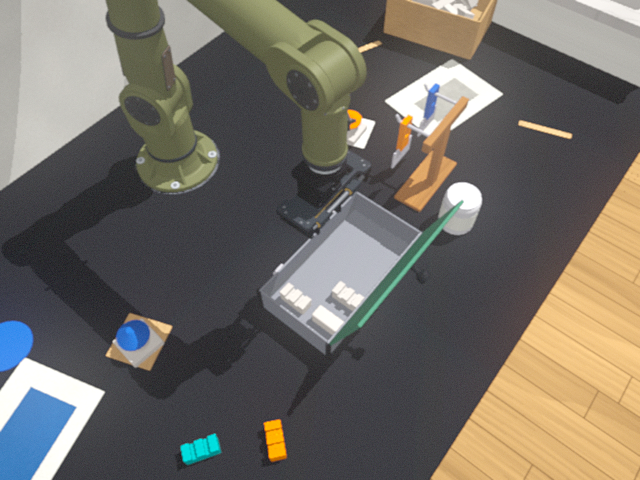

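View pics/t_s.png

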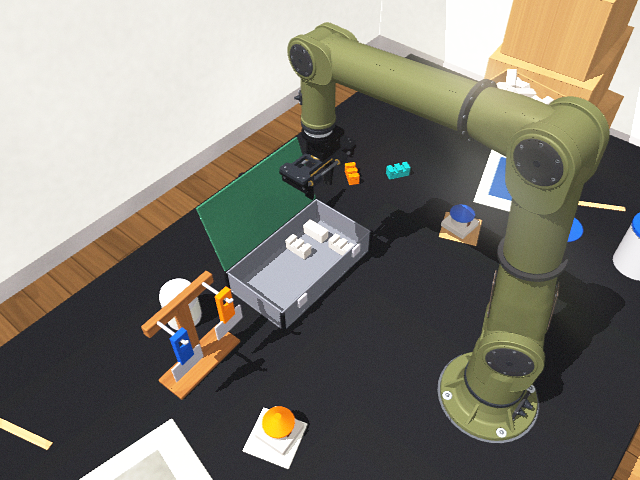

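Run:
```python
from h import *
c=cam('side');save(c,'u_s',(130,260,260,400),5)
d=cam('scene');save(d,'u_c',(380,70,480,160),7)
# lid corners prediction
x,y,a=.58752509,-.0029417,-.00516919
for cc,n in((c,'side'),(d,'scene')):
  for t in(1.8,1.9):
    P=[]
    for v in(.18,-.18):
        lx=.1-.2*np.cos(t);lz=.08+.2*np.sin(t);P.append([x+lx*np.cos(a)-v*np.sin(a),y+np.sin(a)*lx+v,lz])
    print(n,t,proj(cc,P).round(1).tolist())
save(c,'u_lid',(180,120,330,290),4)
```

```text
side 1.8 [[200.6, 209.6], [301.3, 137.3]]
side 1.9 [[195.6, 207.5], [296.0, 136.1]]
scene 1.8 [[455.3, 192.4], [349.7, 317.4]]
scene 1.9 [[462.8, 198.7], [358.1, 324.9]]
```

View pics/u_s.png

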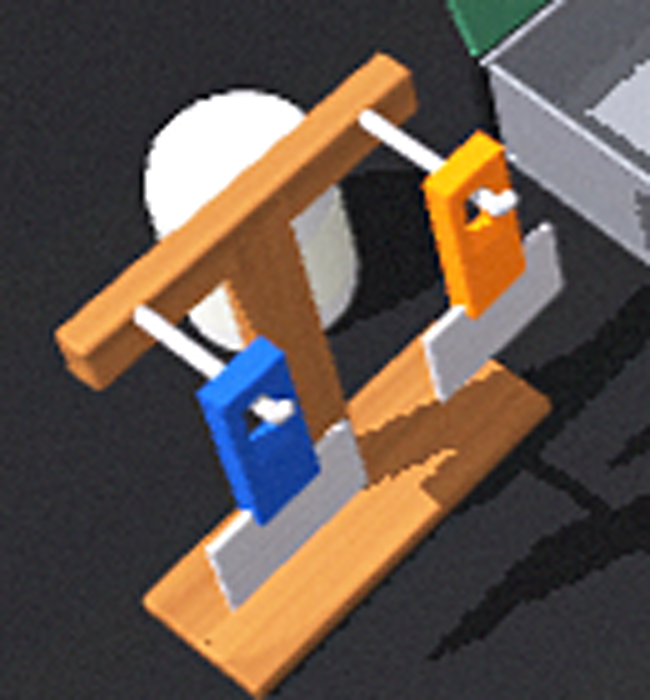

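View pics/u_c.png

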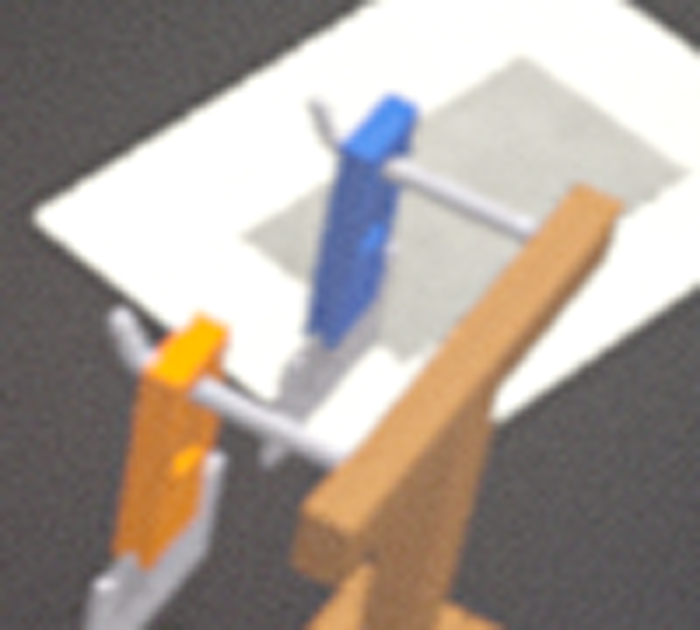

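View pics/u_lid.png

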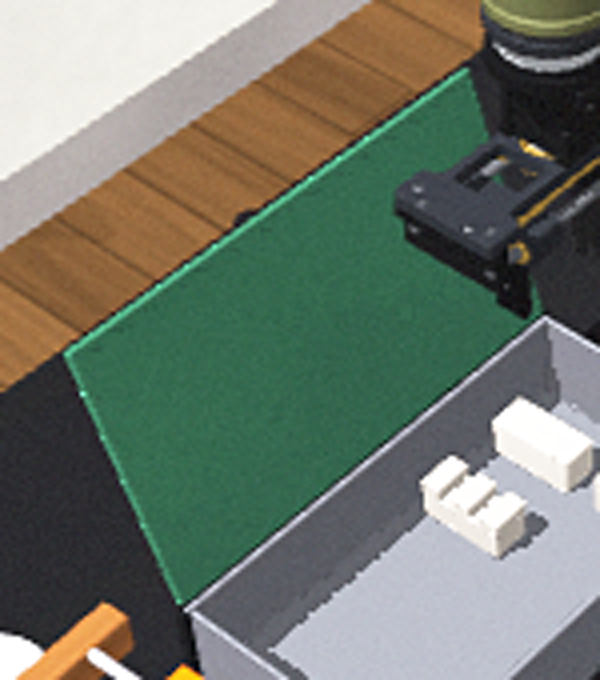

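Run:
```python
from h import *
c=cam('side');d=cam('scene')
L=np.array([(-7,17,137),(-7,-17,137),(-7,-17,50),(-7,17,50),(7,17,137),(7,-17,137),(-2,40,0),(-2,-40,0),(-2,-40,50),(-2,40,50)])/1e3
U=np.array([(210,405),(285,352),(318,470),(260,523),(197,390),(262,337),(235,610),(365,485),(345,420),(207,550)])/5+[130,260]
L2=np.array([(-7,17,137),(7,17,137),(7,-17,137),(-7,-17,137),(-7,-17,50),(7,-17,50)])/1e3
U2=np.array([(390,95),(418,106),(375,165),(343,147),(308,332),(333,348)])/7+[380,70]
def f(p):
    M=R.from_rotvec(p[3:]);return np.r_[proj(c,M.apply(L)+p[:3])-U,proj(d,M.apply(L2)+p[:3])-U2].ravel()
r=least_squares(f,[.52,.43,.119,0,0,0],loss='soft_l1');print(r.x[:3].round(4),np.degrees(r.x[3:]).round(1));print(r.fun.reshape(-1,2).round(1).tolist())
M=R.from_rotvec(r.x[3:]);print('hole,end',M.apply([[0,0,.105],[0,0,.137]])+r.x[:3])
print('hook tip from side',plane(c,np.array([(290,405),(515,200)])/5+[130,260],.25))
print('crossbar',plane(c,np.array([(60,335),(95,355),(410,75)])/5+[130,260],.245))
```

```text
[0.522  0.4347 0.1149] [0.2 0.4 2.1]
[[1.4, 0.7], [-1.1, -0.1], [-0.4, -1.0], [-0.6, -0.5], [-0.8, 0.1], [-1.2, -0.6], [-0.7, 0.2], [0.0, -0.4], [0.4, 0.5], [0.3, 0.5], [-0.6, -0.0], [0.3, 0.8], [-0.6, 0.3], [-1.0, 0.4], [-1.5, -0.5], [-0.3, -0.4]]
hole,end [[0.52283529 0.43433869 0.21987151]
 [0.52307595 0.43423378 0.25187043]]
hook tip from side [[0.49537627 0.43050439 0.25      ]
 [0.49911547 0.30157172 0.25      ]]
crossbar [[0.59655405 0.46722797 0.245     ]
 [0.57778597 0.46420095 0.245     ]
 [0.58703946 0.28144825 0.245     ]]
```

Run:
```python
from h import *
st();go([.523,.4342,.33],[180,0,92])
```

```text
t24.65 [ 0.5665 -0.049   0.278 ] [ 1.800e+02 -9.000e-02  9.009e+01] w0.0596 F [ 0.4  0.2 -0.2] q [-20.   7.  25.  91.  -3.  82.  95.]
go shift [ 0.4833 -0.0427 -0.0512] rot [ 0.     -0.0016 -0.0333] rows>=11.7
```

Emit:
send_rows(
  steps=[
    [[0.03,-0.004,-0.015],[0,0,0],0.06],
    [[0.065,-0.008,-0.03],[0,0,0],0.06],
    [[0.1,-0.01,-0.045],[0,0,0],0.06],
    [[0.14,-0.014,-0.051],[0,0,0],0.06],
    [[0.18,-0.018,-0.051],[0,0,0],0.06],
  ],
)

```text
time_s: 25.07
tool_pos: [0.5491, 0.1325, 0.3305]
tool_rot: [179.9, -0.1, 90.0]
force: [0.9, 0.7, -0.9]
grip_width: 0.0603
```

Emit:
send_rows(
  steps=[
    [[0.04,-0.004,0],[0,0,-0.01],0.06],
    [[0.08,-0.008,0],[0,0,-0.02],0.06],
    [[0.12,-0.012,0],[0,0,-0.033],0.06],
    [[0.16,-0.016,0],[0,0,-0.033],0.06],
    [[0.2,-0.02,0],[0,0,-0.033],0.06],
  ],
)

```text
time_s: 25.48
tool_pos: [0.5277, 0.3331, 0.3283]
tool_rot: [-179.9, -0.0, 92.0]
force: [0.9, -0.5, 0.0]
grip_width: 0.06
```

Emit:
send_rows(
  steps=[
    [[0.035,-0.003,0],[0,0,0],0.06],
    [[0.07,-0.003,0],[0,0,0],0.06],
    [[0.103,-0.003,0],[0,0,0],0.06],
    [[0.103,-0.003,0],[0,0,0],0.06],
    [[0.103,-0.003,0],[0,0,0],0.06],
  ],
)

```text
time_s: 25.9
tool_pos: [0.52, 0.4366, 0.3267]
tool_rot: [-179.8, 0.0, 92.2]
force: [0.4, 0.0, 0.5]
grip_width: 0.0599
```

Run:
```python
from h import *
c=cam('side');c=cam('side');save(c,'v_s',(100,200,300,400),3.5);d=cam('scene');save(d,'v_c',(350,40,500,180),4)
st();go([.523,.4342,.218],[180,0,92])
```

```text
t26.05 [0.5222 0.432  0.3291] [-1.7997e+02  1.0000e-02  9.1840e+01] w0.0601 F [ 0.3 -0.1  0.5] q [-47.  21.   7.  68.  -3.  91.  52.]
go shift [0.0022 0.0009 0.1111] rot [-0.0006  0.0002 -0.0029] rows>=2.7
```

View pics/v_s.png

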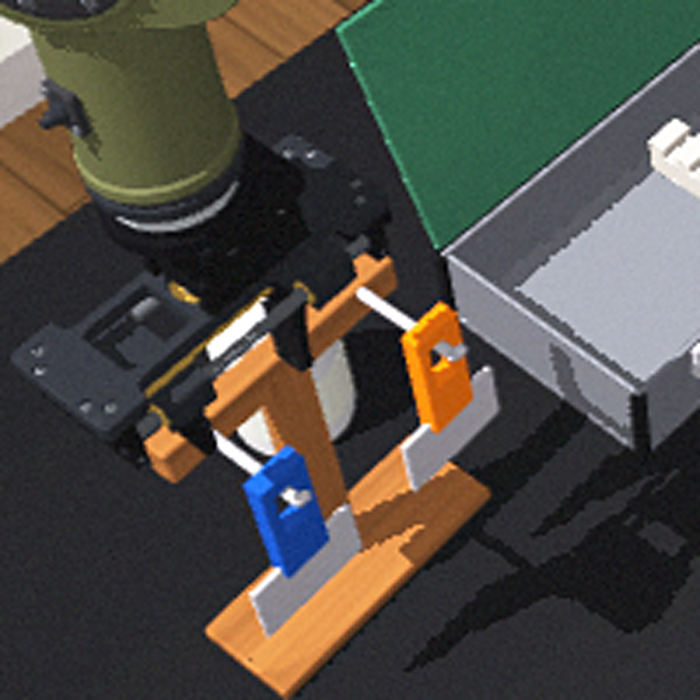

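View pics/v_c.png

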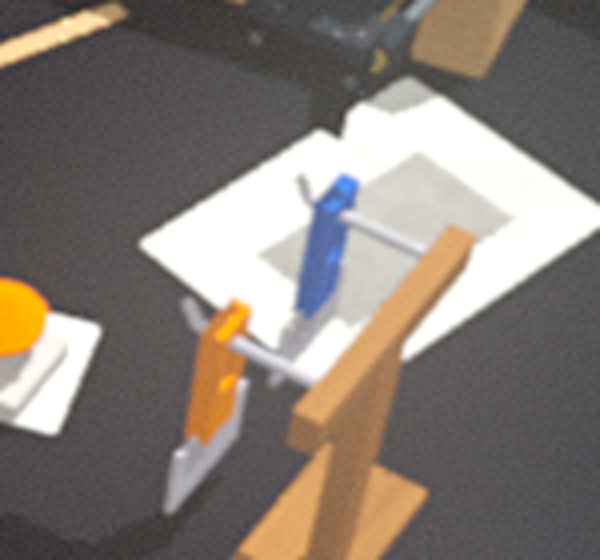

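Emit:
send_rows(
  steps=[
    [[0.002,0.001,0.03],[0,0,0],0.06],
    [[0.002,0.001,0.065],[0,0,0],0.06],
    [[0.002,0.001,0.09],[0,0,0],0.06],
    [[0.002,0.001,0.107],[0,0,0],0.06],
    [[0.002,0.001,0.107],[0,0,0],0.06],
  ],
)

```text
time_s: 26.47
tool_pos: [0.521, 0.4322, 0.2182]
tool_rot: [-179.7, 0.2, 91.8]
force: [-0.8, -0.6, -0.3]
grip_width: 0.0601
```

Emit:
send_rows(
  steps=[
    [[0,0,0],[0,0,0],0.06],
    [[0,0,0],[0,0,0],0.045],
    [[0,0,0],[0,0,0],0.045],
    [[0,0,0],[0,0,0],0.045],
    [[0,0,0],[0,0,0],0.045],
  ],
  grip_force=25,
)

```text
time_s: 26.88
tool_pos: [0.5224, 0.4359, 0.2244]
tool_rot: [179.9, -0.2, 92.0]
force: [0.1, 0.7, -0.8]
grip_width: 0.0471
```

Run:
```python
from h import *
c=cam('side');save(c,'w_s',(100,200,300,400),3.5);d=cam('scene');save(d,'w_c',(350,40,500,180),4)
st();go([.523,.4342,.222],[180,0,92])
```

```text
t26.98 [0.5221 0.4359 0.2237] [ 1.7997e+02 -1.3000e-01  9.1970e+01] w0.0456 F [ 0.5 -0.2  0.1] q [-47.  22.   7.  79.  -3.  80.  52.]
go shift [-0.0017  0.0008  0.0017] rot [ 0.0005 -0.0023 -0.0006] rows>=0.1
```

View pics/w_s.png

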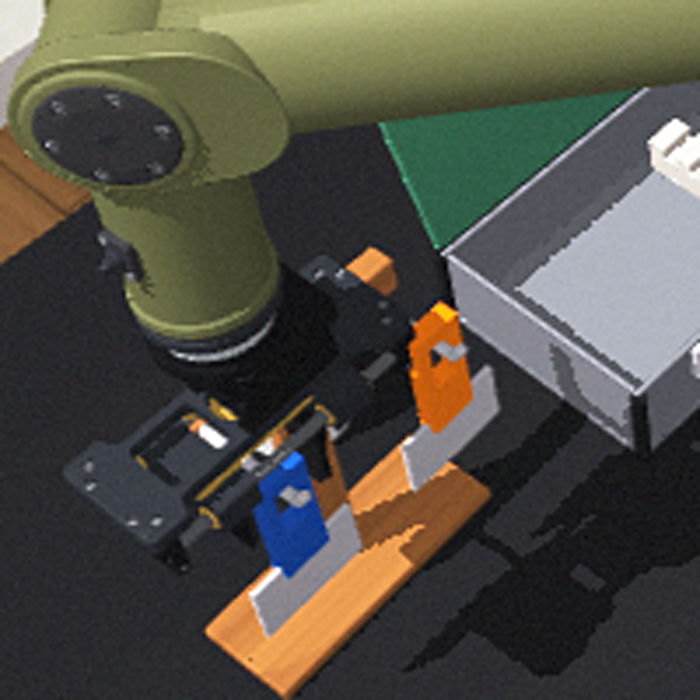

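View pics/w_c.png

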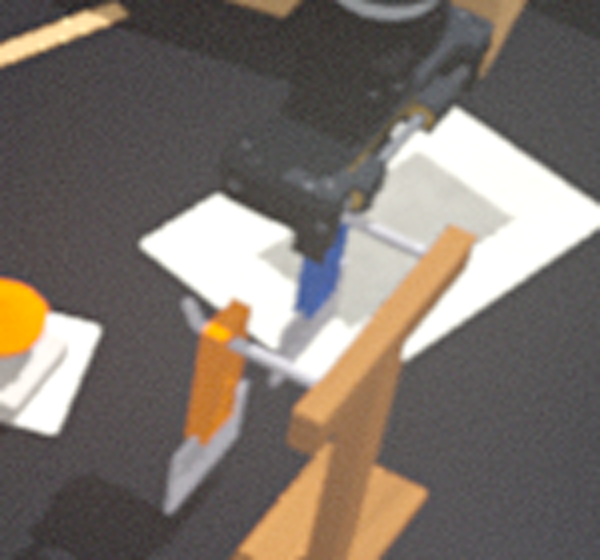

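Emit:
send_rows(
  steps=[
    [[-0.0015,0,0],[0,0,0],0.045],
    [[-0.0015,0,0],[0,0,0],0.0],
    [[-0.0015,0,0],[0,0,0],0.0],
    [[-0.0015,0,0],[0,0,0],0.0],
    [[-0.0015,0,0],[0,0,0],0.0],
  ],
  grip_force=30,
)

```text
time_s: 27.4
tool_pos: [0.522, 0.434, 0.2228]
tool_rot: [-180.0, -0.1, 92.0]
force: [-0.6, 0.1, 0.4]
grip_width: 0.0336
```

Emit:
send_rows(
  steps=[
    [[0,0,0],[0,0,0],0.0],
    [[0,0,-0.005],[0,0,0],0.0],
    [[0,0,-0.011],[0,0,0],0.0],
    [[0,0,-0.02],[0,0,0],0.0],
    [[0,0,-0.02],[0,0,0],0.0],
  ],
)

```text
time_s: 27.82
tool_pos: [0.5228, 0.4348, 0.2457]
tool_rot: [179.9, -0.2, 92.0]
force: [0.5, 0.3, -0.5]
grip_width: 0.0335
```

Run:
```python
from h import *
c=cam('side');save(c,'x_s',(130,240,270,380),5);d=cam('scene');save(d,'x_c',(380,60,480,160),6)
st()
```

```text
t27.92 [0.5223 0.4344 0.2439] [ 1.7995e+02 -1.5000e-01  9.1960e+01] w0.0341 F [-0.5  0.7 -0.9] q [-47.  21.   7.  77.  -3.  82.  52.]
```

View pics/x_s.png

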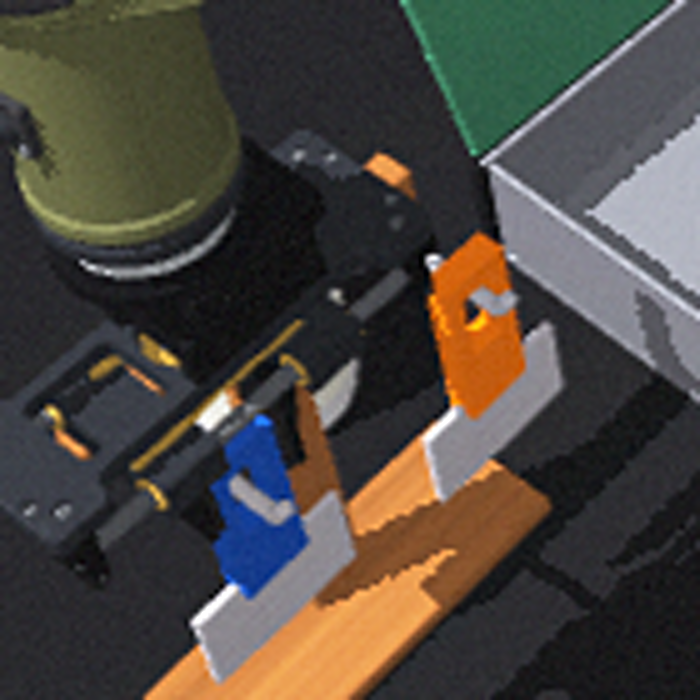

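View pics/x_c.png

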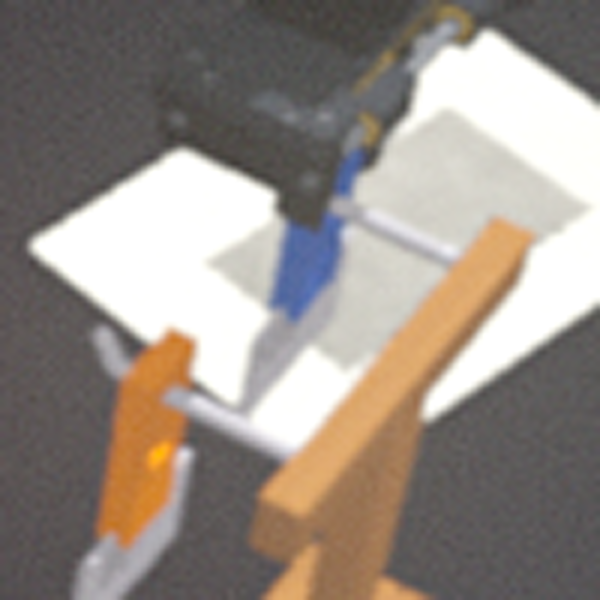

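Emit:
send_rows(
  steps=[
    [[0,-0.012,0],[0,0,0],0.0],
    [[0,-0.024,0],[0,0,0],0.0],
    [[0,-0.036,0],[0,0,0],0.0],
    [[0,-0.048,0],[0,0,0],0.0],
    [[0,-0.06,0],[0,0,0],0.0],
  ],
)

```text
time_s: 28.33
tool_pos: [0.4611, 0.4319, 0.2427]
tool_rot: [-180.0, -0.1, 92.0]
force: [-0.1, -1.1, -1.0]
grip_width: 0.0338
```

Emit:
send_rows(
  steps=[
    [[0,-0.015,0],[0,0,0],0.0],
    [[0,-0.015,-0.03],[0,0,0],0.0],
    [[0,-0.015,-0.07],[0,0,0],0.0],
    [[0,-0.015,-0.07],[0,0,0],0.0],
    [[0,-0.015,-0.07],[0,0,0],0.0],
  ],
)

```text
time_s: 28.75
tool_pos: [0.4476, 0.4323, 0.3163]
tool_rot: [179.8, -0.3, 92.0]
force: [-0.1, 0.7, -2.4]
grip_width: 0.0335
```

Run:
```python
from h import *
c=cam('side');save(c,'y_s',(100,220,330,480),3);d=cam('scene');save(d,'y_c',(330,40,500,210),4)
st()
```

```text
t28.85 [0.4466 0.4313 0.3124] [-1.7995e+02 -7.0000e-02  9.1970e+01] w0.0340 F [ 0.3  0.4 -1.1] q [-51.  13.   6.  80.  -1.  87.  47.]
```

View pics/y_s.png

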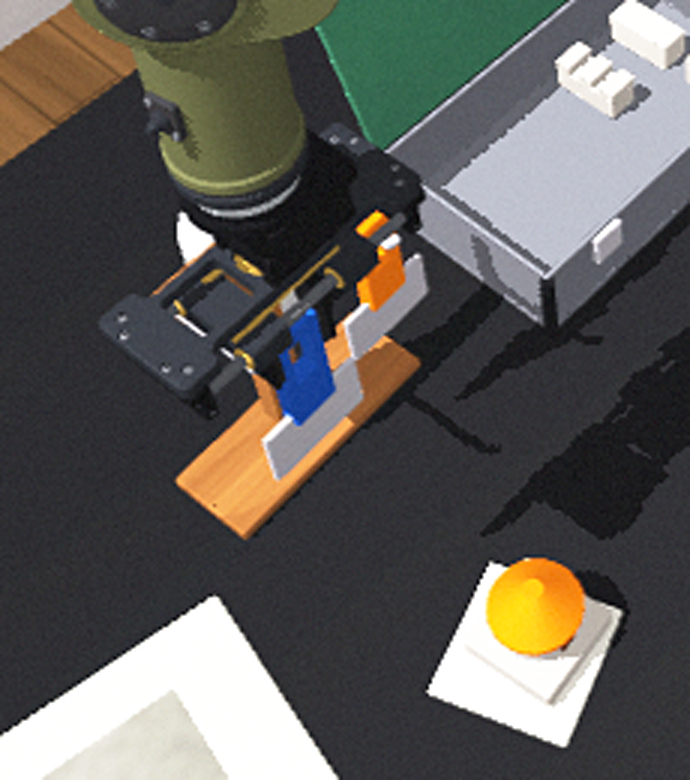

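View pics/y_c.png

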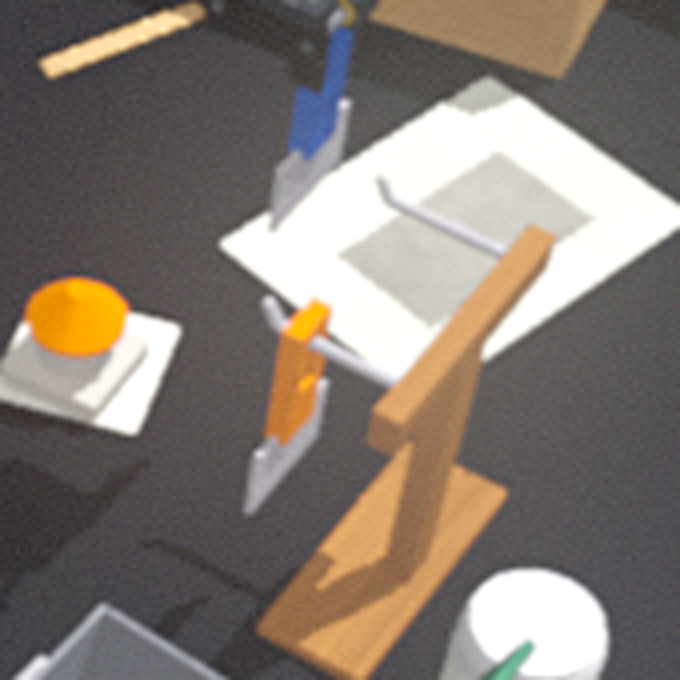

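Emit:
send_rows(
  steps=[
    [[-0.02,0,-0.03],[0,0,0],0.0],
    [[-0.05,0,-0.045],[0,0,0],0.0],
    [[-0.085,0,-0.045],[0,0,0],0.0],
    [[-0.12,0,-0.045],[0,0,0],0.0],
    [[-0.155,0,-0.045],[0,0,0],0.0],
  ],
)

```text
time_s: 29.27
tool_pos: [0.4517, 0.2747, 0.3561]
tool_rot: [-179.9, -0.0, 92.0]
force: [0.8, -0.6, -1.3]
grip_width: 0.034
```

Emit:
send_rows(
  steps=[
    [[-0.04,0,0],[0,0,0.01],0.0],
    [[-0.08,0,0],[0,0,0.02],0.0],
    [[-0.115,0.02,0],[0,0,0.035],0.0],
    [[-0.15,0.04,0],[0,0,0.035],0.0],
    [[-0.185,0.06,0],[0,0,0.035],0.0],
  ],
)

```text
time_s: 29.68
tool_pos: [0.5183, 0.0917, 0.3561]
tool_rot: [-179.9, -0.1, 90.0]
force: [0.7, 0.4, -1.8]
grip_width: 0.0337
```

Run:
```python
from h import *
c=cam('side');c=cam('side');save(c,'z_s',(100,120,400,420),2.5);st()
```

```text
t29.78 [0.5205 0.085  0.3557] [-179.92    0.19   89.22] w0.0334 F [-1.3 -0.2 -1.4] q [-33.   1.  22.  88.  -0.  91.  77.]
```

View pics/z_s.png

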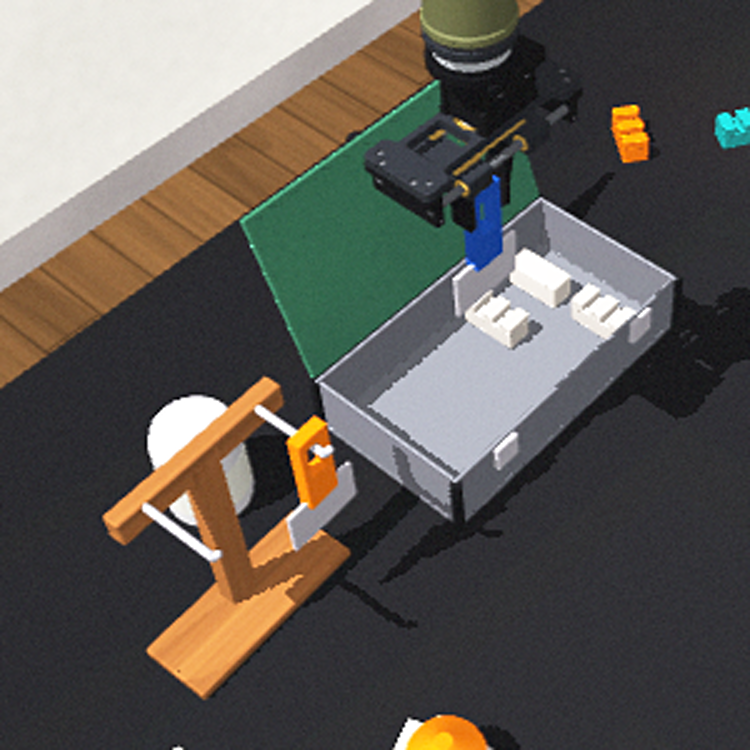

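Emit:
send_rows(
  steps=[
    [[0,0.008,0],[-0.12,0,0],0.0],
    [[0,0.016,0],[-0.24,0,0],0.0],
    [[0,0.024,0],[-0.36,0,0],0.0],
    [[0,0.032,0],[-0.48,0,0],0.0],
    [[0,0.04,0],[-0.6,0,0],0.0],
  ],
)

```text
time_s: 30.2
tool_pos: [0.551, 0.0991, 0.3556]
tool_rot: [150.2, -0.3, 90.6]
force: [-1.4, -0.0, -1.8]
grip_width: 0.0339
```

Emit:
send_rows(
  steps=[
    [[0,0,0],[-0.1,0,0],0.0],
    [[0,0,0],[-0.2,0,0],0.0],
    [[0,0,0],[-0.26,0,0],0.0],
    [[0,0,0],[-0.26,0,0],0.0],
    [[0,0,0],[-0.26,0,0],0.0],
  ],
)

```text
time_s: 30.62
tool_pos: [0.5753, 0.0935, 0.3265]
tool_rot: [143.1, 1.0, 88.7]
force: [-0.1, 0.2, 0.5]
grip_width: 0.034
```

Run:
```python
from h import *
c=cam('side');c=cam('side');save(c,'aa_s',(100,120,400,420),2.5);o=st()
M=R.from_euler('xyz',o['tool_rot'],degrees=True).as_matrix();print(M.round(2),'edge',o['tool_pos']+.105*M[:,2])
```

```text
t30.72 [0.5751 0.097  0.3254] [143.42   0.61  89.2 ] w0.0341 F [-0.3 -0.6 -1.4] q [-17. -17.  -2. 116.  16.  48.  62.]
[[ 0.01  0.8   0.6 ]
 [ 1.   -0.   -0.02]
 [-0.01  0.6  -0.8 ]] edge [0.63770435 0.09519716 0.24107257]
```

View pics/aa_s.png

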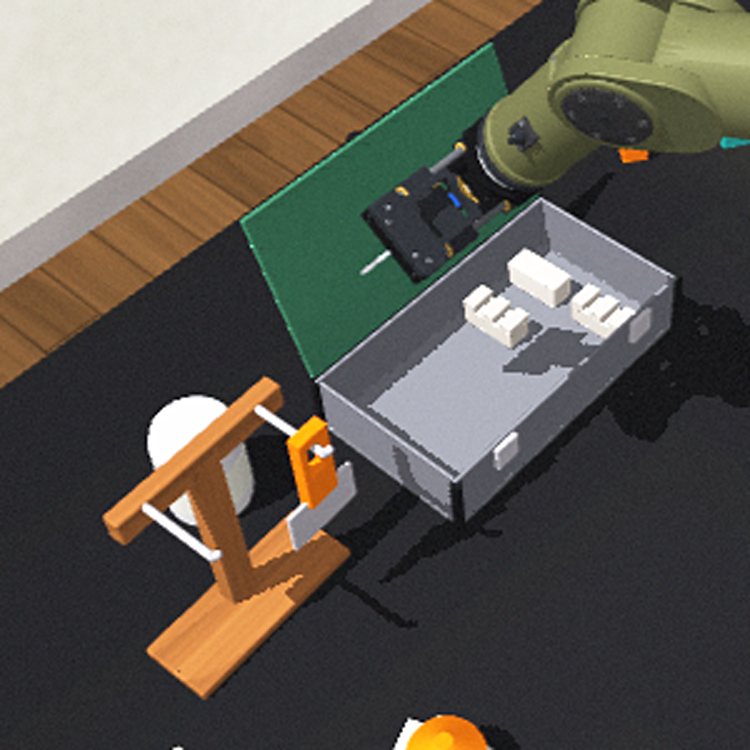

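Emit:
send_rows(
  steps=[
    [[0,-0.012,0.016],[0,0,0],0.0],
    [[0,-0.024,0.032],[0,0,0],0.0],
    [[0,-0.036,0.048],[0,0,0],0.0],
    [[0,-0.048,0.064],[0,0,0],0.0],
    [[0,-0.06,0.08],[0,0,0],0.0],
  ],
)

```text
time_s: 31.13
tool_pos: [0.576, 0.1002, 0.2277]
tool_rot: [143.2, 0.3, 89.6]
force: [-0.6, 0.2, -1.5]
grip_width: 0.0336
```

```bash
cat >> h.py <<'E'
def edge(l=.105):
    o=env.get_obs();M=R.from_euler('xyz',o['tool_rot'],degrees=True).as_matrix();print('edge',(o['tool_pos']+l*M[:,2]).round(4),'tilt',np.degrees(np.arccos(-M[2,2])).round(1))
E
python3 - <<'E'
from h import *
cam('side');cam('side');st();edge();go([.591,.087,.15],[135,0,90])
E
```

```text
t31.23 [0.5737 0.0992 0.2239] [143.64   0.51  89.52] w0.0339 F [-1.   0.3 -0.7] q [-16. -13.  -3. 124.  20.  36.  57.]
edge [0.6359 0.0979 0.1393] tilt 36.4
go shift [-0.0114 -0.0298  0.0699] rot [-0.1508  0.0123 -0.0006] rows>=1.8
```

Emit:
send_rows(
  steps=[
    [[-0.002,-0.01,0.015],[-0.03,0.003,0],0.0],
    [[-0.004,-0.018,0.03],[-0.06,0.006,0],0.0],
    [[-0.007,-0.025,0.05],[-0.09,0.01,0],0.0],
    [[-0.01,-0.032,0.07],[-0.12,0.012,0],0.0],
    [[-0.011,-0.03,0.07],[-0.15,0.012,0],0.0],
  ],
)

```text
time_s: 31.65
tool_pos: [0.593, 0.087, 0.1516]
tool_rot: [134.8, -0.1, 89.9]
force: [-0.7, -1.0, -1.6]
grip_width: 0.0336
```

Run:
```python
from h import *
c=cam('side');save(c,'ab_s',(180,100,400,320),3);c=cam('scene');save(c,'ab_c',(230,150,480,360),3);st();edge();go([.586,.087,.10],[135,0,90])
```

```text
t31.75 [0.5939 0.0871 0.1543] [134.63   0.    89.92] w0.0340 F [-0.5 -0.3 -0.5] q [ -5.  -9. -13. 134.  47.  16.  29.]
edge [0.6686 0.087  0.0806] tilt 45.4
go shift [-0.0001 -0.0442  0.0326] rot [ 0.0065  0.001  -0.0009] rows>=1.3
```

View pics/ab_s.png

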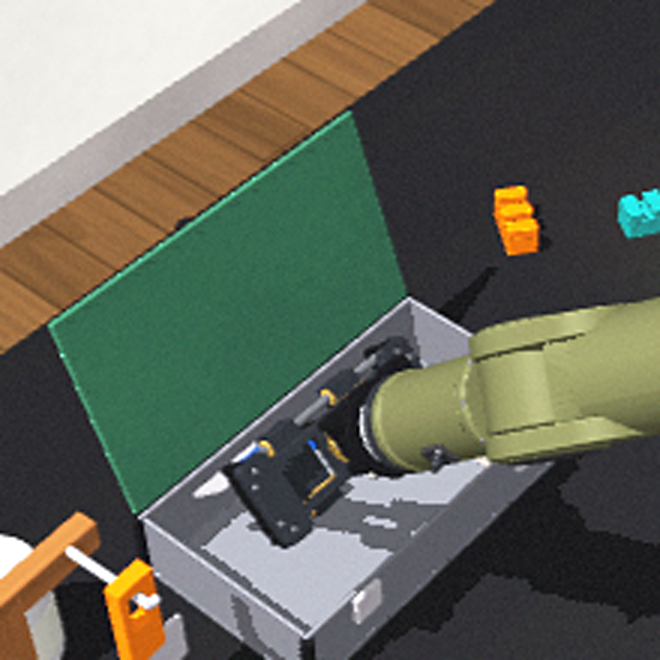

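View pics/ab_c.png

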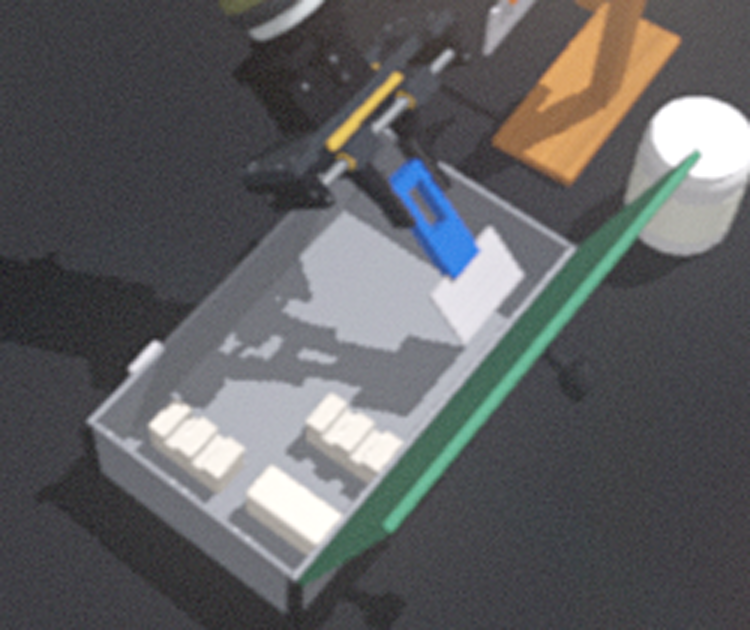

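Run:
```python
from h import *
st();go([.605,.087,.125],[148,0,90])
```

```text
t31.75 [0.5939 0.0871 0.1543] [134.63   0.    89.92] w0.0340 F [-0.5 -0.3 -0.5] q [ -5.  -9. -13. 134.  47.  16.  29.]
go shift [-0.0001 -0.0131  0.0285] rot [ 0.2334  0.0008 -0.0011] rows>=1.9
```

Emit:
send_rows(
  steps=[
    [[0,-0.003,0.006],[0.05,0,0],0.0],
    [[0,-0.006,0.012],[0.1,0,0],0.0],
    [[0,-0.01,0.02],[0.17,0,0],0.0],
    [[0,-0.013,0.028],[0.233,0,0],0.0],
    [[0,-0.013,0.028],[0.233,0,0],0.0],
  ],
)

```text
time_s: 32.17
tool_pos: [0.6093, 0.0888, 0.1301]
tool_rot: [147.7, -0.3, 89.9]
force: [0.7, -0.3, -0.4]
grip_width: 0.0337
```

Run:
```python
from h import *
c=cam('side');c=cam('scene');save(c,'ac_c',(230,150,480,360),3);st();edge();go([.605,.087,.10],[148,0,90])
```

```text
t32.27 [0.6067 0.0882 0.1283] [147.71  -0.15  89.92] w0.0340 F [ 0.   0.9 -0.9] q [-13.  -2.  -3. 124.  18.  27.  60.]
edge [0.6628 0.0883 0.0396] tilt 32.3
go shift [-0.0013 -0.0166  0.023 ] rot [ 0.0051 -0.0014 -0.0026] rows>=0.7
```

View pics/ac_c.png

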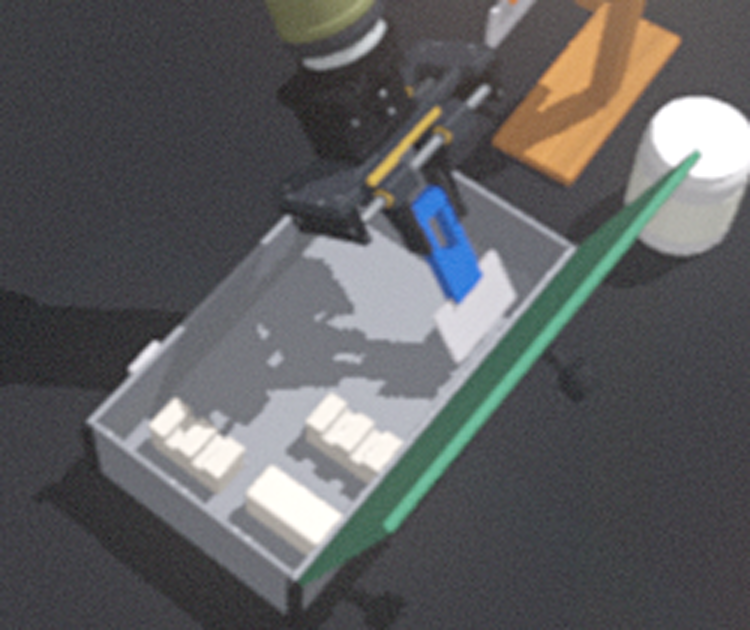

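Emit:
send_rows(
  steps=[
    [[0,-0.005,0.007],[0,0,0],0.0],
    [[0,-0.009,0.014],[0,0,0],0.0],
    [[0,-0.013,0.021],[0,0,0],0.0],
    [[0,-0.017,0.027],[0,0,0],0.0],
    [[0,-0.017,0.027],[0,0,0],0.0],
  ],
  grip_force=15,
)

```text
time_s: 32.68
tool_pos: [0.6044, 0.0869, 0.0929]
tool_rot: [147.9, -0.1, 89.9]
force: [0.1, 1.0, 0.3]
grip_width: 0.0343
```

Run:
```python
from h import *
c=cam('side');c=cam('side');st();edge()
```

```text
t32.78 [0.6048 0.0868 0.0938] [ 1.4793e+02 -6.0000e-02  8.9860e+01] w0.0337 F [-0.6  0.  -0.7] q [-13.   1.  -3. 126.  22.  23.  56.]
edge [0.6606 0.0868 0.0048] tilt 32.1
```

Emit:
send_rows(
  steps=[
    [[0,-0.008,0],[0,0,0],0.0],
    [[0,-0.016,0.001],[0,0,0],0.0],
    [[0,-0.025,0.0025],[0,0,0],0.0],
    [[0,-0.025,0.0025],[0,0,0],0.0],
    [[0,-0.025,0.0025],[0,0,0],0.0],
  ],
  grip_force=12,
)

```text
time_s: 33.2
tool_pos: [0.5845, 0.0871, 0.0785]
tool_rot: [147.9, -0.1, 89.9]
force: [-0.2, -0.2, -0.3]
grip_width: 0.034
```

Run:
```python
from h import *
c=cam('side');c=cam('scene');save(c,'ad_c',(300,150,450,300),5);st();edge()
```

```text
t33.30 [0.5854 0.087  0.0791] [ 1.4789e+02 -7.0000e-02  8.9850e+01] w0.0340 F [-0.3  0.1 -1.2] q [-13.   0.  -3. 129.  25.  21.  53.]
edge [ 0.6412  0.087  -0.0099] tilt 32.1
```

View pics/ad_c.png

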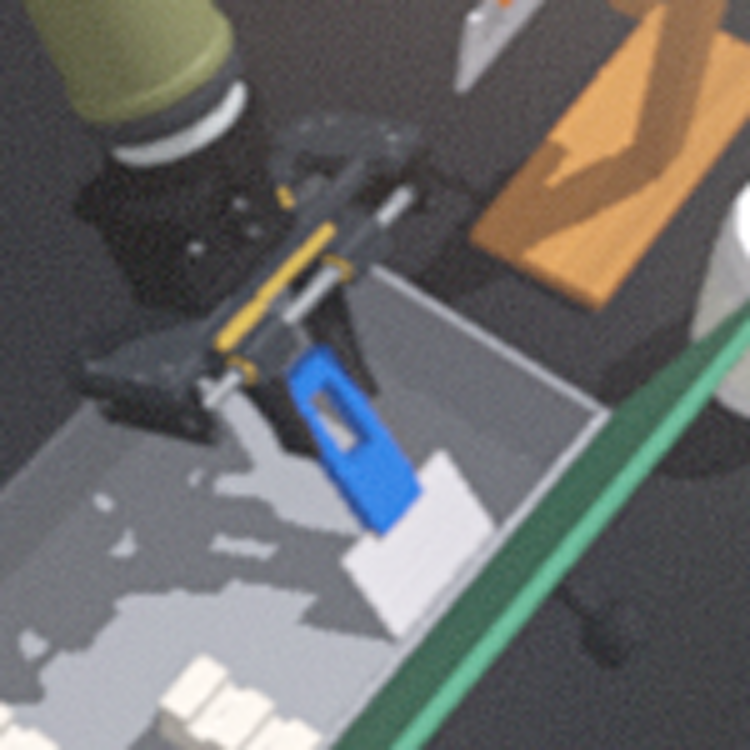

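Emit:
send_rows(
  steps=[
    [[0,-0.008,0.002],[0,0,0],0.0],
    [[0,-0.016,0.005],[0,0,0],0.0],
    [[0,-0.024,0.0075],[0,0,0],0.0],
    [[0,-0.024,0.0075],[0,0,0],0.0],
    [[0,-0.024,0.0075],[0,0,0],0.0],
  ],
  grip_force=12,
)

```text
time_s: 33.72
tool_pos: [0.5692, 0.087, 0.06]
tool_rot: [147.9, -0.1, 89.9]
force: [0.8, 0.8, -0.3]
grip_width: 0.0333
```

Run:
```python
from h import *
c=cam('side');save(c,'ae_s',(180,180,380,330),4);c=cam('scene');save(c,'ae_c',(300,150,450,300),5);st()
```

```text
t33.82 [0.5696 0.0871 0.0604] [ 1.4786e+02 -8.0000e-02  8.9840e+01] w0.0339 F [ 0.1  0.1 -0.4] q [-13.   0.  -4. 132.  29.  19.  48.]
```

View pics/ae_c.png

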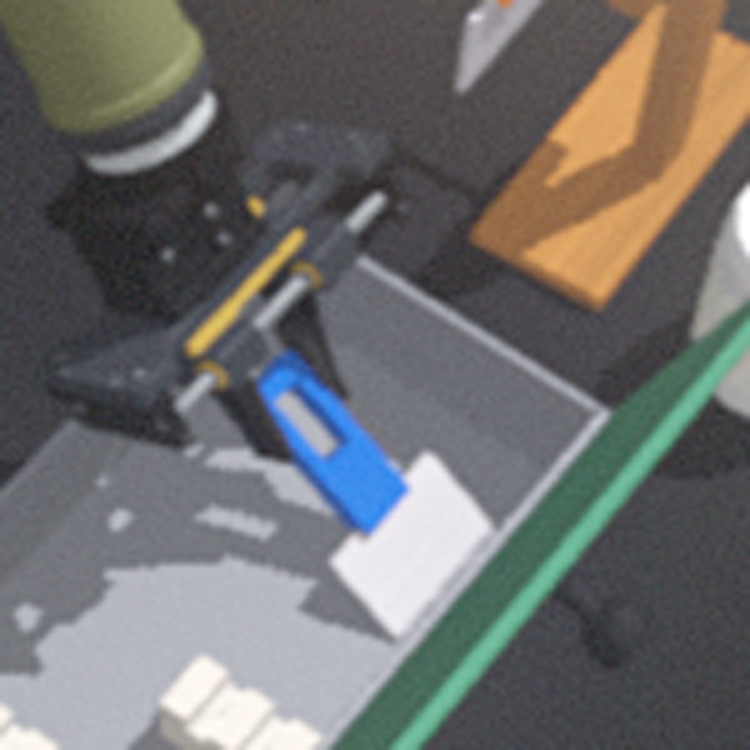

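View pics/ae_s.png

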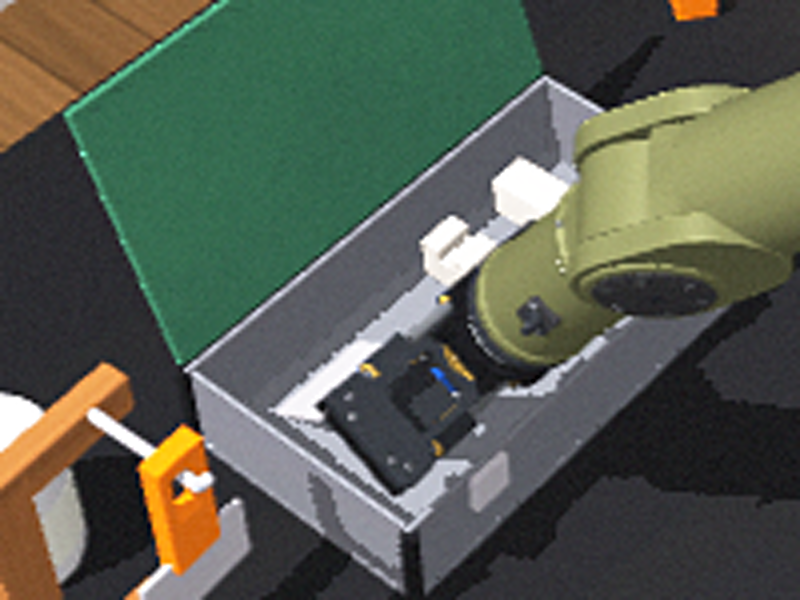

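Emit:
send_rows(
  steps=[
    [[0,0,0],[0,0,0],0.06],
    [[0,0,0],[0,0,0],0.06],
    [[0,0,0],[0,0,0],0.06],
    [[0,0,0],[0,0,0],0.06],
    [[0,0,0],[0,0,0],0.06],
  ],
)

```text
time_s: 34.23
tool_pos: [0.5694, 0.0872, 0.0603]
tool_rot: [147.8, -0.1, 89.9]
force: [-0.2, 0.7, 0.3]
grip_width: 0.0571
```

Emit:
send_rows(
  steps=[
    [[0,0.01,-0.017],[0,0,0],0.06],
    [[0,0.02,-0.034],[0.04,0,0],0.06],
    [[0,0.033,-0.055],[0.1,0,0],0.06],
    [[0,0.045,-0.08],[0.2,0,0],0.06],
    [[0,0.058,-0.105],[0.3,0,0],0.06],
  ],
)

```text
time_s: 34.65
tool_pos: [0.5609, 0.0876, 0.1816]
tool_rot: [165.3, -0.2, 90.0]
force: [2.3, 0.4, -0.1]
grip_width: 0.0601
```

Run:
```python
from h import *
c=cam('scene');save(c,'af_c',(250,150,450,330),4);st()
```

```text
t34.70 [0.5677 0.0877 0.1907] [164.87  -0.27  89.86] w0.0598 F [ 7.3 -0.   5.7] q [-14.  -1.  -0. 110.   4.  56.  74.]
```

View pics/af_c.png

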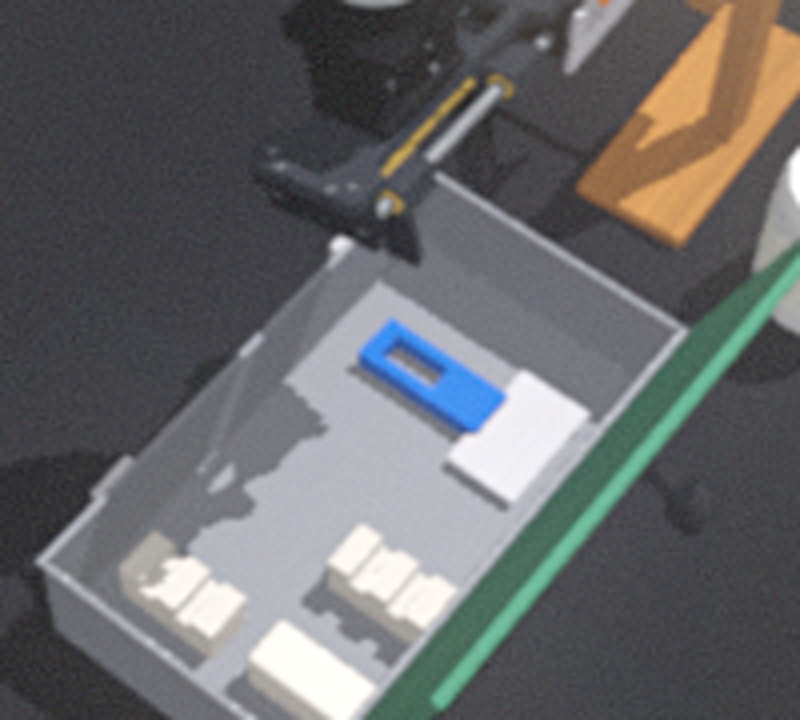

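Emit:
send_rows(
  steps=[
    [[0,0.005,-0.03],[0.05,0,0],0.06],
    [[0,0.015,-0.065],[0.1,0,0],0.06],
    [[0,0.025,-0.1],[0.15,0,0],0.06],
    [[0,0.035,-0.135],[0.2,0,0],0.06],
    [[0,0.04,-0.16],[0.26,0,0],0.06],
  ],
)

```text
time_s: 35.12
tool_pos: [0.5607, 0.0868, 0.3488]
tool_rot: [179.8, -0.1, 89.9]
force: [1.0, 0.5, 0.6]
grip_width: 0.0602
```

Emit:
send_rows(
  steps=[
    [[0,0,0],[0,0,0],0.06],
    [[0,0,0],[0,0,0],0.06],
    [[0,0,0],[0,0,0],0.06],
    [[0,0,0],[0,0,0],0.06],
    [[0,0,0],[0,0,0],0.06],
  ],
)

```text
time_s: 35.53
tool_pos: [0.5589, 0.0868, 0.3433]
tool_rot: [-179.9, -0.0, 89.9]
force: [0.3, -0.4, -0.0]
grip_width: 0.0599
```

Run:
```python
from h import *
c=cam('scene');save(c,'ag_c');c=cam('side');save(c,'ag_s');save(c,'ag_s2',(180,120,380,330),3.7);st()
```

```text
t35.63 [0.5592 0.0868 0.3439] [-1.7998e+02 -6.0000e-02  8.9870e+01] w0.0600 F [-0.1 -0.1 -0.4] q [-13.   6.   2.  84.  -0.  90.  79.]
```

View pics/ag_c.png

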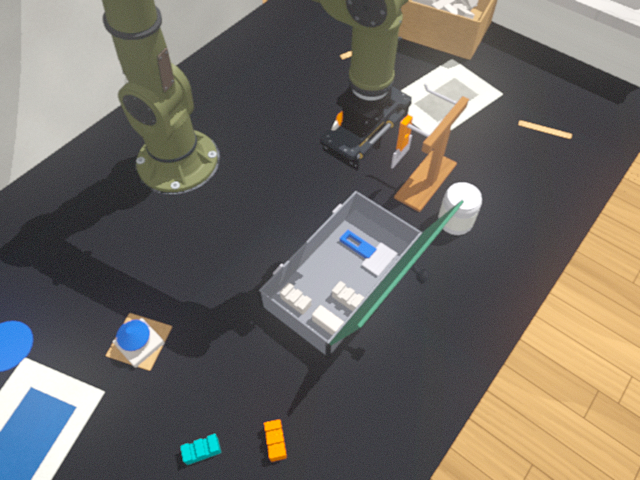

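View pics/ag_s.png

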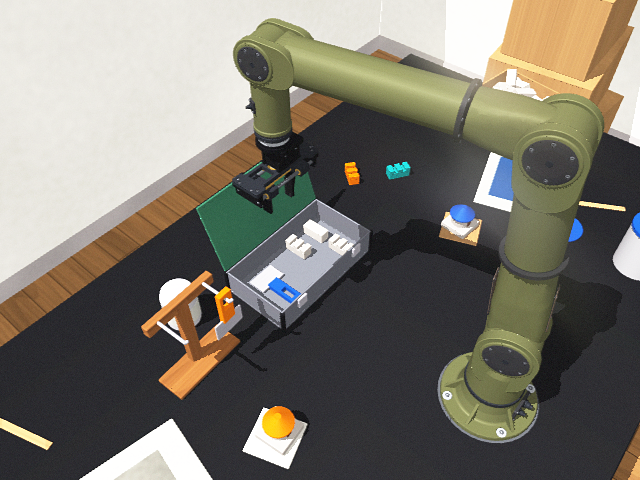

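View pics/ag_s2.png

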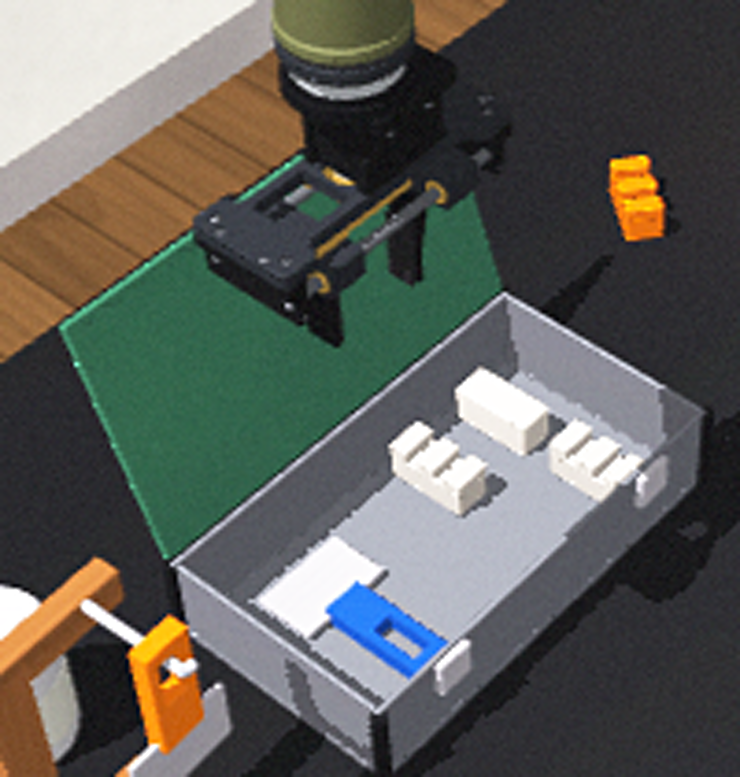

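Run:
```python
from h import *
x,y,a=.58752509,-.0029417,-.00516919
def P(t,u,v,w):
    lx=.1-u*np.cos(t)+w*np.sin(t);lz=.08+u*np.sin(t)+w*np.cos(t)
    return [x+lx*np.cos(a)-v*np.sin(a),y+np.sin(a)*lx+v*np.cos(a),lz]
for n,b in(('side',(180,190,230,230)),('scene',(340,180,480,340))):
    c=cam(n);s=14 if n=='side' else 5
    im=c['pixels'][:,:,::-1].copy()[b[1]:b[3],b[0]:b[2]];im=cv2.resize(im,None,fx=s,fy=s,interpolation=cv2.INTER_CUBIC)
    for t,col in((1.84,(0,0,255)),(1.9,(255,255,255))):
        for w in(0,.008):
            q=((proj(c,[P(t,0,.18,w),P(t,.2,.18,w),P(t,.2,-.18,w),P(t,0,-.18,w)])-b[:2]+.5)*s).astype(int)
            cv2.polylines(im,[q],True,col,1)
    cv2.imwrite('pics/ah_%s.png'%n,im)
```

```text
(no output)
```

View pics/ah_side.png

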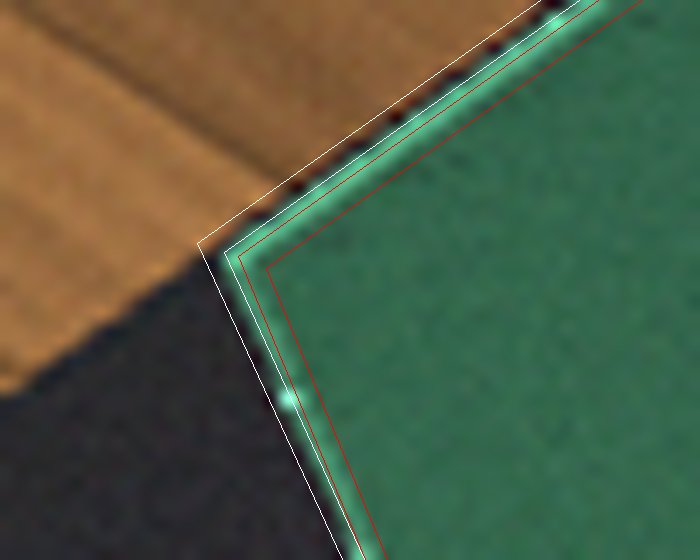

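View pics/ah_scene.png

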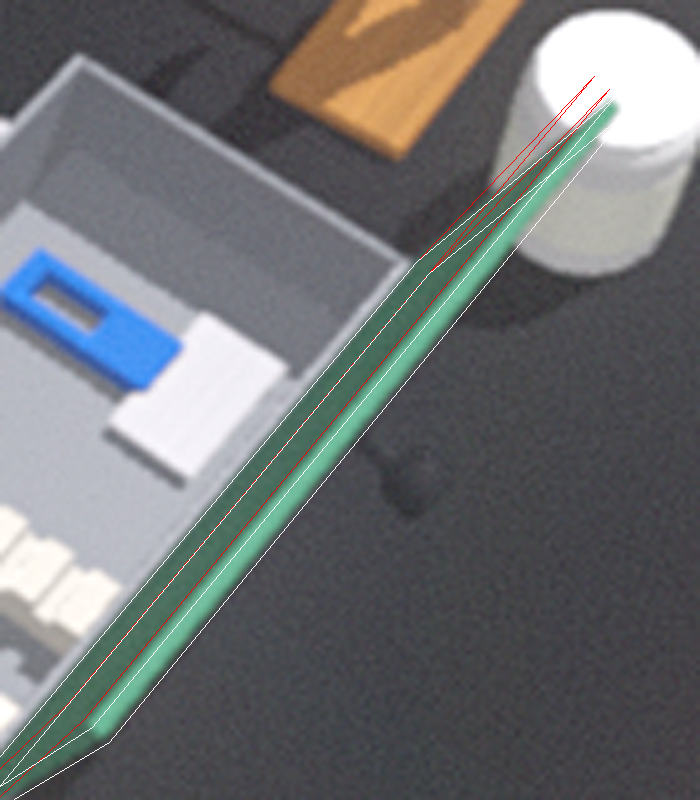

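Emit:
send_rows(
  steps=[
    [[-0.02,0.03,0],[0,0,0],0.02],
    [[-0.04,0.06,0],[0,0,0],0.01],
    [[-0.06,0.09,0.01],[0,0,0],0.01],
    [[-0.08,0.115,0.03],[0,0,0],0.01],
    [[-0.08,0.14,0.06],[0,0,0],0.01],
  ],
)

```text
time_s: 36.15
tool_pos: [0.7023, -0.0005, 0.2871]
tool_rot: [179.6, 0.2, 89.4]
force: [0.1, -1.1, 0.5]
grip_width: 0.0344
```

Emit:
send_rows(
  steps=[
    [[0,0,0.02],[0,0,0],0.01],
    [[0,0,0.04],[0,0,0],0.01],
    [[0,0.005,0.045],[0,0,0],0.01],
    [[0,0.01,0.045],[0,0,0],0.01],
    [[0,0.01,0.045],[0,0,0],0.01],
  ],
)

```text
time_s: 36.57
tool_pos: [0.7108, 0.0067, 0.2406]
tool_rot: [179.9, -0.1, 89.9]
force: [-0.2, -0.4, 0.9]
grip_width: 0.011
```

Emit:
send_rows(
  steps=[
    [[0,0.006,0],[0,0,0],0.01],
    [[0,0.012,0],[0,0,0],0.01],
    [[0,0.018,0],[0,0,0],0.01],
    [[0,0.021,0],[0,0,0],0.01],
    [[0,0.021,0],[0,0,0],0.01],
  ],
)

```text
time_s: 36.98
tool_pos: [0.73, 0.0066, 0.2413]
tool_rot: [-179.9, -0.1, 89.9]
force: [-6.1, -0.1, 5.3]
grip_width: 0.0103
```

Emit:
send_rows(
  steps=[
    [[0,0.001,0],[0,0,0],0.01],
    [[0,0.002,0],[0,0,0],0.01],
    [[0,0.003,0],[0,0,0],0.01],
    [[0,0.004,0],[0,0,0],0.01],
    [[0,0.004,0],[0,0,0],0.01],
  ],
)

```text
time_s: 37.4
tool_pos: [0.7305, 0.0066, 0.2413]
tool_rot: [-179.5, -0.1, 89.9]
force: [-15.1, 0.5, 8.2]
grip_width: 0.0098
```

Emit:
send_rows(
  steps=[
    [[0,-0.01,0],[0,0,0],0.01],
    [[0,-0.03,0],[0,0,0],0.01],
    [[0,-0.06,-0.02],[0,0,0],0.01],
    [[0,-0.09,-0.05],[0,0,0],0.01],
    [[0,-0.12,-0.08],[0,0,0],0.01],
  ],
)

```text
time_s: 37.82
tool_pos: [0.6143, 0.0067, 0.3187]
tool_rot: [-179.9, -0.1, 89.9]
force: [0.2, 0.1, 1.2]
grip_width: 0.0101
```

Emit:
send_rows(
  steps=[
    [[0,0,0],[0,0,0],0.01],
    [[0,0,0],[0,0,0],0.01],
    [[0,0,0],[0,0,0],0.01],
    [[0,0,0],[0,0,0],0.01],
    [[0,0,0],[0,0,0],0.01],
  ],
)

```text
time_s: 38.23
tool_pos: [0.6159, 0.0067, 0.3169]
tool_rot: [-179.9, -0.1, 89.9]
force: [0.5, 0.1, -0.1]
grip_width: 0.0098
```

Run:
```python
from h import *
c=cam('scene');save(c,'ai_c',(90,60,540,480),1.6);c=cam('side');save(c,'ai_s',(130,120,480,450),1.8);st()
```

```text
t38.33 [0.6159 0.0067 0.3171] [-1.7991e+02 -6.0000e-02  8.9860e+01] w0.0101 F [-0.3  0.3 -0.2] q [-7. 13.  5. 80. -1. 88. 88.]
```

View pics/ai_c.png

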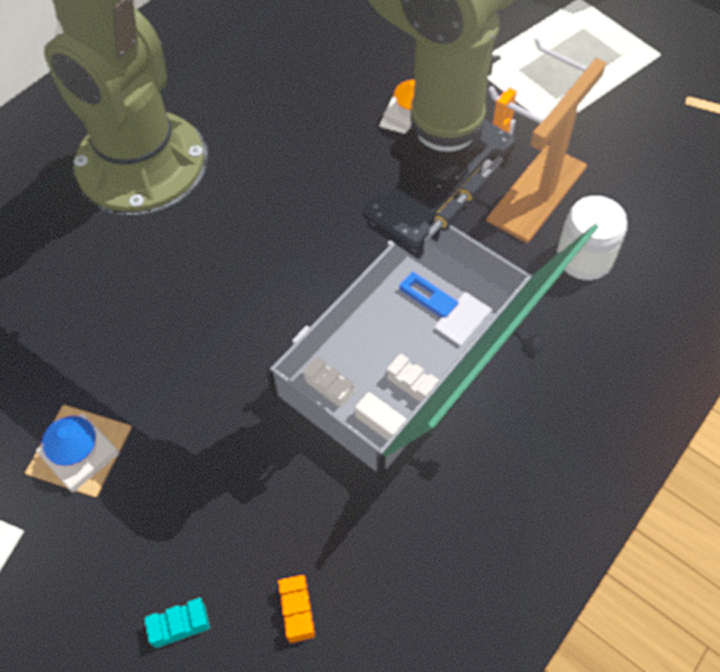

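View pics/ai_s.png

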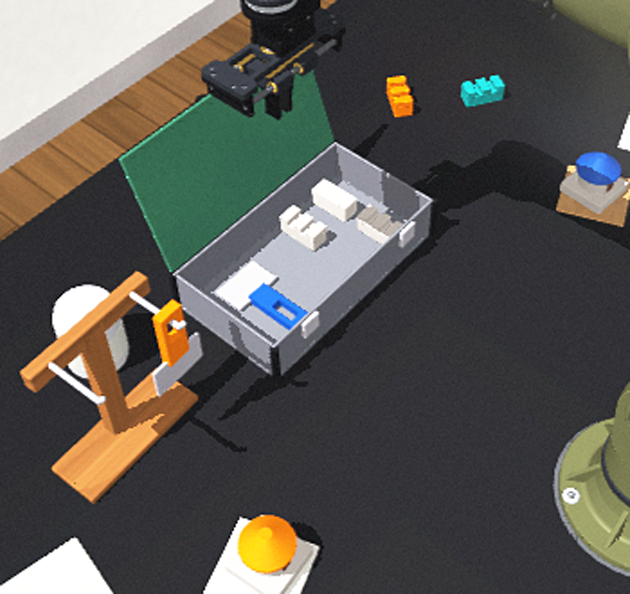

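All goals are visible in both views; handing in.

```bash
python3 -c "
from cell import env
print(env.sign_off())"
```

```text
the job is handed in; nothing more can be done
None
```

The kit is packed and the job is handed in, at about 38 s of the 210 s allowed.

- **Lid:** I opened it by its knob right back to the stop and left it open. A second push on the inner face gave 15 N with only 0.5 mm of movement, so it is on the stop. The scene camera fits the 1.9 rad stop to within about 0.01 rad. The side camera was less clear and could be read as slightly less.
- **Blocks:** I found three loose white blocks right of the case, one plain and two with merlons. All three are upright on the case floor, and no white block is left on the table to the right of the case.
- **Scraper:** The tower on the brown cardboard has a blue roof, so I took the blue scraper off the left hook. I tilted it down in the case and released it; it lies flat on the floor, well below the rim.
- **Left alone:** In the last pictures the orange scraper still hangs on its hook. Both towers, the tub and the orange and turquoise look-alikes appear undisturbed.

No final check failed. During the first block's grasp I closed about 9 mm too high, so I reopened, lowered and gripped again. While tilting the scraper, joint 2 read about -17° against its -17.29° limit. I saw no reading past the limit and finished with less tilt.

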